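Reset the rinse-water gate valve: seat it, then half a turn of real opening

TASK

Reset the rinse-water gate valve: turn the red handwheel clockwise until the wedge is home on its seat, snug but not forced, then open it half a turn. The wheel is loose on its worn nut, so take up the slack first and count only the turning that really lifts the stem; let go, and leave the things around the valve where they are.

Things in the scene. Friction and masses are not known exactly. Their poses are not given: they have to be found in the camera images.
- valve: Brass gate valve with outside screw and yoke, fixed in a steel pipe 42 mm thick, centre 65 mm up, that runs along the body's y axis 150 mm each way to elbows down into the bench. Origin on the bench top right under the vertical wheel axis, z up. Yoke head under the wheel: 26 mm radius, top 185 mm up. Beyond 30 mm from the axis nothing below the wheel is higher than 165 mm.
- wheel_hub (a point): Middle of the red handwheel, on its axis, 212 mm above the bench; fixed, does not turn. Rim: 16 mm round bar on an 82 mm radius (180 mm over all). Three spokes, 120 degrees apart, 12 mm round, level with the rim. Hub 21 mm radius, 198 to 222 mm up. From 21 to 74 mm radius it is open between spokes: a closed gripper can reach in from above and push a spoke round; the rim can also be pinched.
- wheel_mark (a point): White paint dot on the rim at the outer end of one spoke; the point is in the middle of the rim bar, 82 mm from the axis, 212 mm up. It shows how far the wheel has turned, not the nut. Seen from above, clockwise closes the valve, anticlockwise opens it.
- yoke_nut (a point): Nut that the wheel sits on, on the axis, 195 mm up; the point itself is fixed. The wheel is loose on it: free play between an eighth and a quarter of a turn in all, the wheel anywhere in it at the start. In the play the wheel turns almost freely (0.03 N m). With the play taken up, either way, the nut turns too, at about 0.32 N m, and the stem moves: 5 mm for each full turn of the nut.
- stem_top (a point): Top end of the threaded steel stem, 16 mm thick, that stands up through the hub on the wheel axis: 248 mm above the bench when the valve is just shut, higher by the amount it is open. At the start the valve is open by about a seventh to a third of a turn of the nut; a hard travel stop ends the opening at about 0.7 of a turn.
- bonnet (a point): Bonnet joint on the axis, 106 mm up (fixed). Below it a soft-faced wedge: once it is home on its seat the resistance at the wheel climbs, above the 0.32 N m, by about 2.5 N m per radian of further turning, and springs back when let go. Snug is 0.5 to 0.9 N m at the wheel; more than 1.2 N m crushes the facing.
- bottle_mid (a point): Centre of a white bottle with a red cap standing behind the valve, 64 mm in diameter, 190 mm high (bystander).
- wedge_mid (a point): Centre of a grey stone block with sloping sides, 71 mm square at the foot, 45 mm high (bystander).
- wood_mid (a point): Centre of a wooden block, 90 x 50 x 35 mm, lying in front of the valve (bystander).

How it is judged:
By the outcome, as a careful person would: the job done as asked, in the order asked, and still so for the second after the job is handed in, with the robot touching nothing.
It also fails if it takes over 67 s, if anything falls off the work surface, if the arm or the gripper's body presses on something with over 40 N, if the wrist force passes 120 N, or if a joint passes its speed limit or range.

ROBOT

A 7-joint arm with a two-finger parallel gripper is mounted at the origin on the work surface. World frame = base frame: x ahead of the robot, y to its left, z up, the work surface at z = 0. Lengths are in mm, angles in rad, forces in N, time in s.
With the tool pointing down it reaches from about 400 to 750 mm from the base axis. Payload 19.5 kg.
Tool frame: the origin (TCP) lies midway between the tips of the shut fingers; the grasp point (between the pads) lies 19 mm behind it; z points along the fingers, y is the direction in which the jaws open and shut (so a half turn about z gives the same grasp; the last joint's range is limited). The gripper opens to 85 mm and grips with 20 to 120 N. Pads are 22 mm wide; open, the fingers measure 114 mm over their backs; the gripper's body (76 mm by 85 mm) begins 54 mm behind the grasp point. The pads swing forward as they close: fully open they stand 13 mm farther back than shut.
Start: joints at [-1.35, 0.707, -0.028, 1.485, 0.022, 0.951, -0.075], TCP at [149.364, 555.23, 192.268] pointing down, gripper open.
Joint ranges: [-2.71, 2.71], [-0.32, 2.16], [-1.57, 1.52], [0, 2.45], [-1.46, 4.6], [0, 2.02], [-2.83, 2.83]. Speed limits (rad/s): [1.89, 1.89, 2.57, 2.57, 3.01, 3.01, 3.01].

INTERFACE

Orientations are given as a rotation vector (axis times angle).
In Python, from cell import r gives the robot as it stands. The module is installed in compiled form; this text tells all that it offers.
- The arm moves only by the tool play_rows, never from a script. Its argument "plan" is a list of rows, each an object of numbers: "tx", "ty", "tz": the shift along the tool's x, y, z in mm; "yaw": the turn about the tool's z in degrees. In form: [{"tx": .., "ty": .., "tz": .., "yaw": ..}, ...]. A call has 1 to 5 rows; each row shifts and turns the commanded pose from where the row before left it, along the tool's axes as they then stand; what a row does not reach is not made up. A row lasts 1/8 s, in which the tool goes at most 62.5 mm and 10.7 degrees, less where a joint would pass 70% of its speed; a pose out of reach is approached as far as the arm can. A call is refused whole if a number of a shift passes 62.5 or a number of a turn 10.7, either way. A call with a gripper value outside its range is refused whole. "gripper" is the gripper command: -1 is shut, 1 is fully open, values between are in proportion, set as the call begins (left out, the last holds). The fingers move at their own pace and stop on an object; "force" is the grip in N (left out, the last holds). Time passes only in rows, so rows that do not move let the fingers close. It gives the time, the measured TCP pose, the force and the opening at its end, in the units of the state.
- r.state(): the state, without advancing time (a new reading comes with each control period).
- r.capture(name): name is "side" or "top" or "wrist"; returns a dict with "image" (400x640x3 uint8, blue, green, red), "mtx" (3x3 intrinsics, pixels), "position" and "attitude" of the camera in the world; the wrist camera has in their place "T_tool_cam" (4x4, takes a point from camera to tool coordinates, whose origin is the TCP and whose axes are the flange's). Camera axes: x right, y down, z forward; pixel columns grow to the right and rows downward; lengths in mm; the calibration is good to about 2 mm. A picture is of the moment at which its call begins: read the wrist's pose just before it. There is no depth.
- r.sign_off(): hands the job in, once; it reports no verdict.
Trained networks look in the newest picture that a camera, given by its name, has taken for a name from the list of things; names that differ only in an ending like _2 or _b are one class to them, and where a whole thing is asked for, a point or a joint stands for the part that bears it (a point fixed in the world has none). Each returns a list of dicts, best first, with "conf" (0 to 1); they miss things now and then, are a little off and sometimes report something else, mostly with a low value. They report only what shows in the picture. A call takes as long as a camera call.
- r.outline_of(camera, query): "mask" (400x640 bool, what is visible of it) and "rect" ([left, top, right, bottom] in pixels, round what is visible of it).
The state is a dict: "t": time; "q": joint angles; "qd": joint speeds; "tau": joint torques, N m; "tcp_pos": TCP position; "orientation": TCP orientation; "wrist_force": force on the tool from outside, world axes, zero at the start; "wrist_torque": the same for the moment, N m; "width": opening from 0.0 (shut) to 1.0 (fully open).
Only numpy, scipy, OpenCV 4.12 (cv2) and the standard library are available. Lean on these libraries where they do the work, as an engineer would, in place of code of your own. Each camera call takes 0.05 s, during which the arm holds its last target.

## Working session

There is one attempt and no reset: what is moved stays moved. The work goes in short steps, Python scripts to look and compute and a tool call to move; the robot and the scene stay as the last step left them, time stands still between calls to the robot, and variables do not carry over. Pictures are saved under pics/ and viewed, and the job is handed in when it is done.

Besides the shell and the picture viewer there is one more tool, called as name(argument=value, ...), one argument or row to a line, values as JSON. play_rows: Moves the arm, as the interface text tells. Its arguments: {"type":"object","properties":{"plan":{"type":"array"},"gripper":{"type":"number"},"force":{"type":"number"}},"required":["plan"]}

```bash
mkdir -p pics
cat > h.py <<'E'
from cell import r
import numpy as np, cv2
from scipy.spatial.transform import Rotation as R
def cap(n,f):
    s=r.state(); c=r.capture(n); cv2.imwrite('pics/'+f+'.png',c['image']); return s,c
E
python3 - <<'E'
from h import *
s=r.state(); print(s)
for n in ['side','top','wrist']:
    s,c=cap(n,n+'0'); print(n,{k:v for k,v in c.items() if k!='image'})
print(r.state()['t'])
E
```

```text
{'t': 0.0, 'q': array([-1.34968871,  0.70710931, -0.02764453,  1.48503927,  0.02201748,
        0.95092648, -0.07552024]), 'qd': array([-0.00095146, -0.00076036, -0.00053252, -0.00211729,  0.00052176,
       -0.00052028,  0.00131909]), 'tau': array([ 2.35271813e-05, -8.83214879e+01,  1.23480152e+00, -2.36156058e+01,
        1.69550395e-02,  6.82238940e-03, -2.68566379e-05]), 'tcp_pos': array([149.28794636, 554.93011571, 191.81414827]), 'orientation': array([-4.11596540e-01, -3.11439394e+00,  1.84332972e-03]), 'wrist_force': array([-0.38429944,  0.23444366, -0.66688405]), 'wrist_torque': array([-0.01567555,  0.05434612, -0.03949875]), 'width': 0.9940944458349328}
side {'mtx': array([[443.43946795,   0.        , 319.39757516],
       [  0.        , 443.43946795, 199.18365819],
       [  0.        ,   0.        ,   1.        ]]), 'position': array([339.23557256, 526.33704154, 617.45484904]), 'attitude': array([-0.60424258,  2.59685891, -1.25010322])}
top {'mtx': array([[448.51287281,   0.        , 320.64483753],
       [  0.        , 448.51287281, 201.85243636],
       [  0.        ,   0.        ,   1.        ]]), 'position': array([436.02737204,  -4.03527097, 960.72981488]), 'attitude': array([-2.121791  ,  2.12871523, -0.19671374])}
wrist {'mtx': array([[300.02130036,   0.        , 322.3663978 ],
       [  0.        , 300.02130036, 203.76533748],
       [  0.        ,   0.        ,   1.        ]]), 'T_tool_cam': array([[-3.38102183e-04, -9.62193027e-01, -2.72368252e-01,
         6.98059441e+01],
       [ 9.99998821e-01,  8.27246109e-05, -1.53358119e-03,
         9.62818219e-01],
       [ 1.49813268e-03, -2.72368450e-01,  9.62191864e-01,
        -1.81609916e+02],
       [ 0.00000000e+00,  0.00000000e+00,  0.00000000e+00,
         1.00000000e+00]])}
0.15
```

View pics/side0.png

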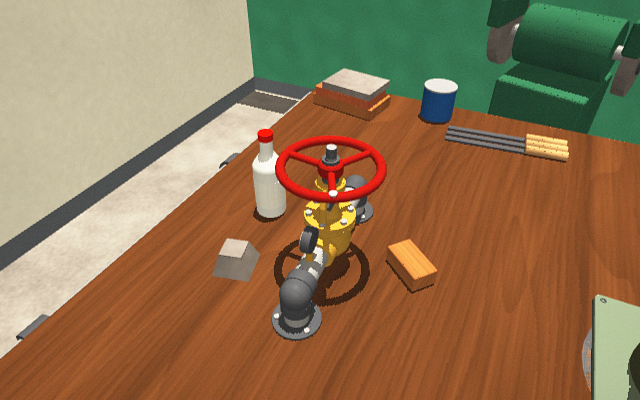

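View pics/top0.png

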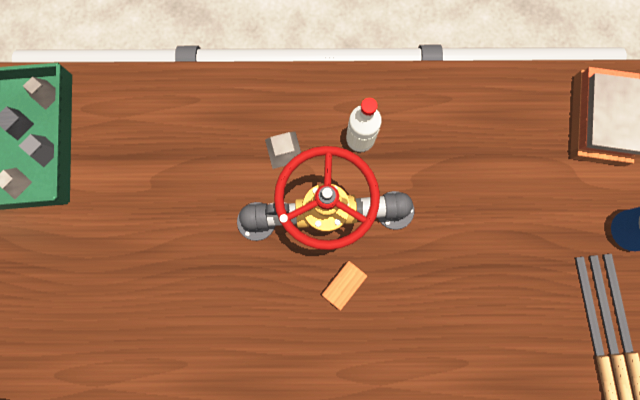

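Run:
```python
from h import *
for cam in ['top','side']:
    for q in ['wheel_hub','wheel_mark','stem_top','valve']:
        for o in r.outline_of(cam,q)[:2]:
            m=o['mask']; ys,xs=np.nonzero(m); print(cam,q,round(o['conf'],2),o['rect'],xs.mean() if len(xs) else 0,ys.mean() if len(xs) else 0,m.sum())
```

```text
top wheel_hub 0.85 [233.0, 146.6, 411.2, 247.3] 325.2725690126834 205.61999502611292 8042
top wheel_mark 0.84 [277.1, 147.8, 378.6, 248.2] 326.8184883394212 197.74431019949424 3559
top stem_top 0.4 [322.8, 187.1, 332.3, 198.4] 326.5769230769231 193.31730769230768 104
top valve 0.79 [241.0, 145.1, 414.2, 251.0] 325.43075381918356 205.86050588529926 7986
side wheel_hub 0.75 [274.9, 139.0, 384.9, 339.7] 321.99798696319016 225.88286042944785 10432
side wheel_mark 0.93 [273.7, 134.3, 387.7, 202.8] 330.5666569000879 169.24025783767945 3413
side stem_top 0.54 [324.8, 145.4, 337.2, 159.6] 330.8974358974359 152.75 156
side valve 0.63 [273.8, 135.2, 385.6, 341.4] 321.90062855432507 227.74778010575676 10023
```

```bash
cat >> h.py <<'E'
def ray(c,uv):
    A=R.from_rotvec(c['attitude']).as_matrix(); uv=np.atleast_2d(uv)
    d=np.c_[uv,np.ones(len(uv))]@np.linalg.inv(c['mtx']).T@A.T
    return c['position'],d
def onz(c,uv,z):
    p,d=ray(c,uv); return (p+d*((z-p[2])/d[:,2])[:,None])[:,:2]
def proj(c,P):
    A=R.from_rotvec(c['attitude']).as_matrix(); X=(np.atleast_2d(P)-c['position'])@A@c['mtx'].T
    return X[:,:2]/X[:,2:]
def redmask(im,box):
    h=cv2.cvtColor(im,cv2.COLOR_BGR2HSV); m=((h[...,0]<8)|(h[...,0]>172))&(h[...,1]>200)&(h[...,2]>70)
    b=np.zeros_like(m); b[box[1]:box[3],box[0]:box[2]]=1; return m&b
def wheel(c,box):
    from scipy.optimize import least_squares
    m=redmask(c['image'],box).astype(np.uint8)
    cs,_=cv2.findContours(m,cv2.RETR_EXTERNAL,cv2.CHAIN_APPROX_NONE); k=max(cs,key=len)[:,0,:].astype(float)
    P=onz(c,k,212)
    f=least_squares(lambda p:np.hypot(P[:,0]-p[0],P[:,1]-p[1])-p[2],[P[:,0].mean(),P[:,1].mean(),88],loss='soft_l1').x
    return f,np.std(np.hypot(P[:,0]-f[0],P[:,1]-f[1])-f[2])
def dot(c,f,z=220):
    h=cv2.cvtColor(c['image'],cv2.COLOR_BGR2HSV); m=(h[...,1]<60)&(h[...,2]>170)
    ys,xs=np.nonzero(m); P=onz(c,np.c_[xs,ys],z); rr=np.hypot(*(P-f[:2]).T); k=abs(rr-82)<9
    Q=P[k]; return Q,np.degrees(np.arctan2(*(Q-f[:2]).T[::-1]))
E
python3 - <<'E'
from h import *
for n,box in [('top',(260,135,395,260)),('side',(265,130,395,210))]:
    c=r.capture(n); f,e=wheel(c,box); print(n,f,e); 
    Q,a=dot(c,f); print(len(Q),np.round(np.c_[Q,a],1)[:40:3].tolist(), np.median(Q,0),np.median(a))
    for q in ['bottle_mid','wedge_mid','wood_mid','valve']:
        o=r.outline_of(n,q)[0]; ys,xs=np.nonzero(o['mask']); print(q,o['conf'],o['rect'],onz(c,[xs.mean(),ys.mean()],{'b':95,'v':65}.get(q[0],20)))
E
```

```text
top [584.91342267 -16.12694515  85.55646292] 13.867132339331958
88 [[583.6, -106.4, -90.8], [580.2, -104.6, -93.1], [578.4, -106.2, -94.1], [575.0, -104.5, -96.4], [573.3, -106.1, -97.4], [571.6, -106.0, -98.4], [568.2, -102.6, -100.9], [566.5, -104.2, -101.8], [563.1, -102.5, -104.2], [559.7, -100.7, -106.6], [558.0, -102.3, -107.3], [554.6, -98.9, -110.1], [553.4, 56.6, 113.4], [551.8, 61.6, 113.1]] [551.72845532  53.22206665] 113.86662787954955
bottle_mid 0.6 [348.5, 98.3, 380.6, 150.3] [[754.61036317 -91.91744083]]
wedge_mid 0.72 [275.4, 148.9, 378.0, 249.0] [[620.1143459  -15.88040406]]
wood_mid 0.96 [316.9, 261.1, 364.4, 310.4] [[437.51663309 -53.11259574]]
valve 0.68 [242.0, 146.5, 415.0, 249.6] [[594.531755   -14.36395222]]
side [586.87705215 -16.59622113  92.73663476] 2.075447813171639
79 [[674.4, 6.5, 14.8], [671.4, 8.4, 16.5], [669.8, 10.9, 18.4], [669.8, 17.5, 22.3], [668.3, 20.0, 24.2], [666.7, 25.7, 27.9], [663.8, 27.5, 29.8], [660.9, 35.5, 35.1], [534.1, 37.5, 134.3], [530.1, 35.5, 137.5], [534.4, 40.4, 132.6], [530.4, 38.4, 135.7], [526.5, 36.4, 138.7], [533.5, 42.6, 132.1]] [548.63433991  41.9398568 ] 116.93180491395263
bottle_mid 0.9 [254.0, 127.7, 288.1, 218.4] [[750.63542159 -73.96044173]]
wedge_mid 0.77 [209.2, 235.9, 260.6, 280.3] [[727.82751934  84.14368117]]
wood_mid 0.58 [387.3, 241.7, 440.0, 287.8] [[434.91529752 -47.31480881]]
valve 0.81 [274.2, 136.3, 389.1, 338.8] [[603.05542667 -20.53476484]]
```

```bash
cat >> h.py <<'E'
from scipy.optimize import least_squares
def red2(im,box):
    im=im.astype(int); m=(im[...,2]>60)&(im[...,2]>3*im[...,1])&(im[...,2]>3*im[...,0])
    b=np.zeros_like(m); b[box[1]:box[3],box[0]:box[2]]=1; return m&b
def rimfit(cs):
    """cs: list of (cam,box); render-fit: torus edge bounds"""
    obs=[]
    for c,b in cs:
        m=red2(c['image'],b); ys,xs=np.nonzero(m); obs.append((c,np.c_[xs,ys].astype(float)))
    f=np.array([586.,-16.])
    for it in range(8):
        A=[]
        for c,uv in obs:
            P=onz(c,uv,212); d=P-f; rr=np.hypot(*d.T); k=(rr>66)&(rr<98); A.append((P[k]))
        out=[]
        for P in A:
            g=least_squares(lambda p:np.hypot(P[:,0]-p[0],P[:,1]-p[1])-p[2],[*f,82],loss='soft_l1').x; out.append(g)
        f=np.mean(out,0)[:2]
    return f,out
def dot2(c,f,guess=None):
    im=c['image'].astype(int); m=(im.min(2)>150)&(im.max(2)-im.min(2)<50)
    n,l,st,ce=cv2.connectedComponentsWithStats(m.astype(np.uint8))
    o=[]
    for i in range(1,n):
        if 3<st[i,4]<80:
            P=onz(c,ce[i],217)[0]; d=P-f
            if abs(np.hypot(*d)-82)<12: o.append((ce[i].round(1),st[i,4],P.round(1),round(np.hypot(*d),1),round(np.degrees(np.arctan2(d[1],d[0])),1)))
    return o
BT=(260,135,395,260); BS=(265,130,395,210)
E
python3 - <<'E'
from h import *
ct=r.capture('top');cs=r.capture('side')
f,o=rimfit([(ct,BT),(cs,BS)]); print(f,o)
for c in (ct,cs): print(dot2(c,f)); 
im=ct['image'][120:270,220:430]; cv2.imwrite('pics/t1.png',cv2.resize(im,None,fx=3.8,fy=3.8,interpolation=3)); print(r.state()['t'])
im=cs['image'][120:270,230:430]; cv2.imwrite('pics/s1.png',cv2.resize(im,None,fx=4,fy=4,interpolation=3)); print(r.state()['t'])
E
```

```text
[585.24515772 -14.93427458] [array([584.89063208, -15.05345305,  81.84330567]), array([585.59968336, -14.81509612,  82.53085018])]
[(array([283.1, 217.8]), np.int32(48), array([547.5,  58.3]), np.float64(82.4), np.float64(117.3))]
[(array([348.3, 188.8]), np.int32(19), array([533. ,  34.8]), np.float64(72.1), np.float64(136.4)), (array([332.6, 192.9]), np.int32(37), array([549.8,  54.2]), np.float64(77.7), np.float64(117.1))]
1.15
1.15
```

View pics/t1.png

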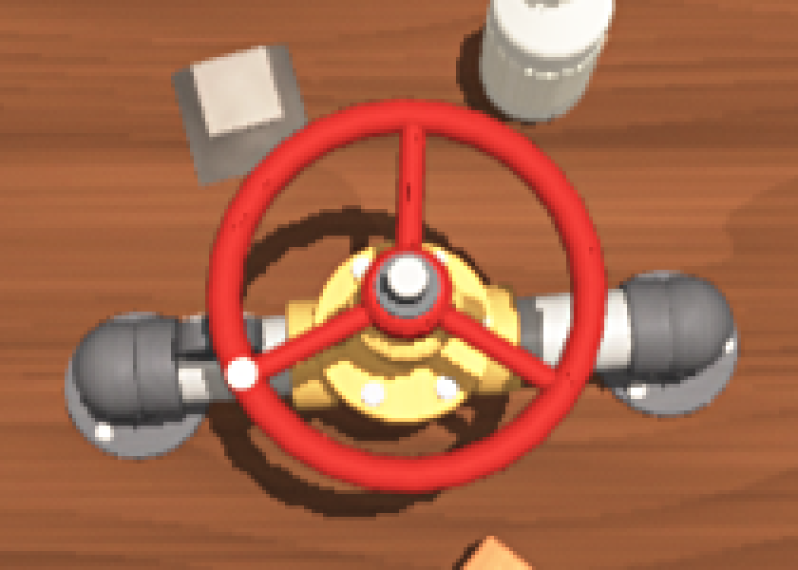

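View pics/s1.png

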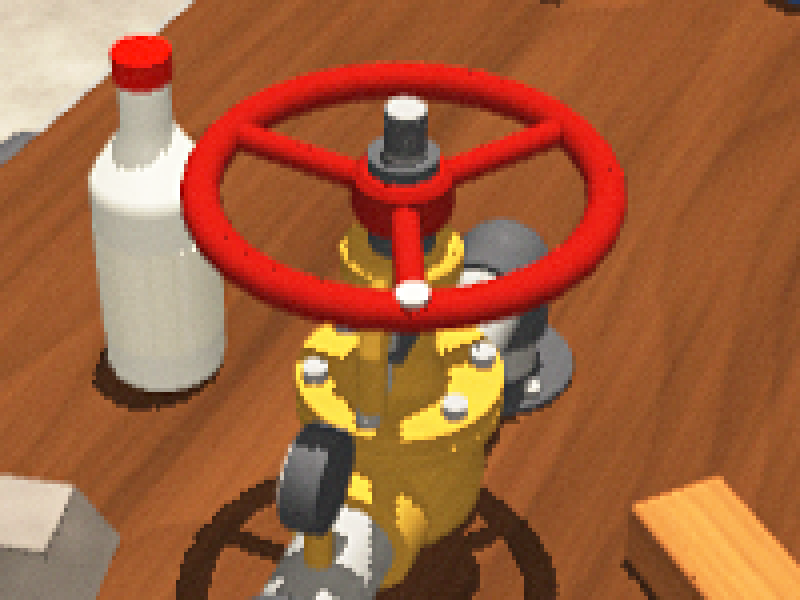

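```bash
cat >> h.py <<'E'
H=np.array([585.2,-15.0])
def az(s):
    M=R.from_rotvec(s['orientation']).as_matrix(); return np.degrees(np.arctan2(M[1,1],M[0,1])),M
def info():
    s=r.state(); a,M=az(s); d=s['tcp_pos'][:2]-H; phi=np.degrees(np.arctan2(d[1],d[0])); rad=np.hypot(*d)
    u=d/rad; t=np.array([-u[1],u[0]]); F=s['wrist_force']
    print('t %.2f phi %.2f R %.1f z %.1f yaz %.1f Ft %.2f Fr %.2f Fz %.2f mom %.3f q7 %.2f tilt %.4f w %.2f'%(s['t'],phi,rad,s['tcp_pos'][2],a,F[:2]@t,F[:2]@u,F[2],F[:2]@t*rad/1000,s['q'][6],np.hypot(*M[:2,2]),s['width']))
    return s
def to(x,y,z,azt,n):
    s=r.state(); a,M=az(s); dy=(azt-a+180)%360-180
    p=s['tcp_pos'].copy(); T=np.array([x,y,z],float)
    for i in range(n):
        tgt=s['tcp_pos']+(T-s['tcp_pos'])/n*(i+1); ai=np.radians(a+dy*i/n)
        Y=np.array([np.cos(ai),np.sin(ai),0]);X=np.array([-np.sin(ai),np.cos(ai),0])
        e=tgt-p; p=tgt
        print({'tx':round(e@X,1),'ty':round(e@Y,1),'tz':round(-e[2],1),'yaw':round(-dy/n,2)})
def pol(R_,phi): 
    a=np.radians(phi); return H[0]+R_*np.cos(a),H[1]+R_*np.sin(a)
E
python3 - <<'E'
from h import *
info(); x,y=pol(48,145); print(x,y); print(r.state()['tcp_pos']); to(x,y,290,145,14)
E
```

```text
t 1.15 phi 127.39 R 717.7 z 192.3 yaz 74.9 Ft -0.71 Fr 0.64 Fz -0.24 mom -0.511 q7 -0.08 tilt 0.0001 w 1.00
545.8807018741285 12.531668944850203
[149.40298012 555.22248086 192.26401794]
{'tx': np.float64(-37.4), 'ty': np.float64(-30.1), 'tz': np.float64(-7.0), 'yaw': np.float64(-5.0)}
{'tx': np.float64(-34.7), 'ty': np.float64(-33.2), 'tz': np.float64(-7.0), 'yaw': np.float64(-5.0)}
{'tx': np.float64(-31.6), 'ty': np.float64(-36.1), 'tz': np.float64(-7.0), 'yaw': np.float64(-5.0)}
{'tx': np.float64(-28.4), 'ty': np.float64(-38.7), 'tz': np.float64(-7.0), 'yaw': np.float64(-5.0)}
{'tx': np.float64(-24.9), 'ty': np.float64(-41.1), 'tz': np.float64(-7.0), 'yaw': np.float64(-5.0)}
{'tx': np.float64(-21.2), 'ty': np.float64(-43.1), 'tz': np.float64(-7.0), 'yaw': np.float64(-5.0)}
{'tx': np.float64(-17.3), 'ty': np.float64(-44.8), 'tz': np.float64(-7.0), 'yaw': np.float64(-5.0)}
{'tx': np.float64(-13.4), 'ty': np.float64(-46.1), 'tz': np.float64(-7.0), 'yaw': np.float64(-5.0)}
{'tx': np.float64(-9.3), 'ty': np.float64(-47.1), 'tz': np.float64(-7.0), 'yaw': np.float64(-5.0)}
{'tx': np.float64(-5.2), 'ty': np.float64(-47.7), 'tz': np.float64(-7.0), 'yaw': np.float64(-5.0)}
{'tx': np.float64(-1.0), 'ty': np.float64(-48.0), 'tz': np.float64(-7.0), 'yaw': np.float64(-5.0)}
{'tx': np.float64(3.2), 'ty': np.float64(-47.9), 'tz': np.float64(-7.0), 'yaw': np.float64(-5.0)}
{'tx': np.float64(7.4), 'ty': np.float64(-47.4), 'tz': np.float64(-7.0), 'yaw': np.float64(-5.0)}
{'tx': np.float64(11.5), 'ty': np.float64(-46.6), 'tz': np.float64(-7.0), 'yaw': np.float64(-5.0)}
```

play_rows(
  plan=[
    {"tx":-37.4,"ty":-30.1,"tz":-10,"yaw":-5},
    {"tx":-34.7,"ty":-33.2,"tz":-10,"yaw":-5},
    {"tx":-31.6,"ty":-36.1,"tz":-10,"yaw":-5},
    {"tx":-28.4,"ty":-38.7,"tz":-10,"yaw":-5},
    {"tx":-24.9,"ty":-41.1,"tz":-10,"yaw":-5},
  ],
  gripper=-1,
  force=40,
)

```text
t: 1.78
tcp_pos: [291.8, 360.1, 242.7]
orientation: [-0.277, 3.129, 0.0]
wrist_force: [1.0, 0.1, 0.9]
width: 0.002
```

play_rows(
  plan=[
    {"tx":-21.2,"ty":-43.1,"tz":-10,"yaw":-5},
    {"tx":-17.3,"ty":-44.8,"tz":-10,"yaw":-5},
    {"tx":-13.4,"ty":-46.1,"tz":-10,"yaw":-5},
    {"tx":-9.3,"ty":-47.1,"tz":-10,"yaw":-5},
    {"tx":-5.2,"ty":-47.7,"tz":-8,"yaw":-5},
  ],
)

```text
t: 2.4
tcp_pos: [433.4, 166.1, 290.8]
orientation: [-0.947, 2.995, 0.0]
wrist_force: [0.6, 0.7, -0.2]
width: -0.003
```

Run:
```python
from h import *
info(); x,y=pol(48,145); print(r.state()['tcp_pos']); to(x,y,290,145,5)
```

```text
t 2.40 phi 129.96 R 236.3 z 290.8 yaz 125.1 Ft -0.94 Fr 0.16 Fz -0.15 mom -0.223 q7 1.57 tilt 0.0006 w -0.00
[433.40832403 166.13590085 290.83686844]
{'tx': np.float64(-0.7), 'ty': np.float64(-38.1), 'tz': np.float64(0.2), 'yaw': np.float64(-3.98)}
{'tx': np.float64(1.9), 'ty': np.float64(-38.0), 'tz': np.float64(0.2), 'yaw': np.float64(-3.98)}
{'tx': np.float64(4.5), 'ty': np.float64(-37.8), 'tz': np.float64(0.2), 'yaw': np.float64(-3.98)}
{'tx': np.float64(7.2), 'ty': np.float64(-37.4), 'tz': np.float64(0.2), 'yaw': np.float64(-3.98)}
{'tx': np.float64(9.7), 'ty': np.float64(-36.8), 'tz': np.float64(0.2), 'yaw': np.float64(-3.98)}
```

play_rows(
  plan=[
    {"tx":-0.7,"ty":-38.1,"tz":0,"yaw":-4},
    {"tx":1.9,"ty":-38.0,"tz":0,"yaw":-4},
    {"tx":4.5,"ty":-37.8,"tz":0,"yaw":-4},
    {"tx":7.2,"ty":-37.4,"tz":0,"yaw":-4},
    {"tx":9.7,"ty":-36.8,"tz":0,"yaw":-4},
  ],
)

```text
t: 3.02
tcp_pos: [545.3, 12.5, 290.4]
orientation: [-1.452, 2.786, -0.0]
wrist_force: [-0.5, 0.1, 0.8]
width: 0.0
```

Run:
```python
from h import *
info(); s,c=cap('wrist','w1'); s,c=cap('side','s2')
cv2.imwrite('pics/s2c.png',cv2.resize(c['image'][60:260,220:460],None,fx=3,fy=3,interpolation=3))
x,y=pol(48,145);to(x,y,196,145,5)
```

```text
t 3.02 phi 145.37 R 48.5 z 290.4 yaz 145.1 Ft 0.16 Fr 0.48 Fz 0.76 mom 0.008 q7 2.23 tilt 0.0002 w 0.00
{'tx': np.float64(-0.4), 'ty': np.float64(0.3), 'tz': np.float64(18.7), 'yaw': np.float64(-0.04)}
{'tx': np.float64(-0.4), 'ty': np.float64(0.3), 'tz': np.float64(18.7), 'yaw': np.float64(-0.04)}
{'tx': np.float64(-0.4), 'ty': np.float64(0.3), 'tz': np.float64(18.7), 'yaw': np.float64(-0.04)}
{'tx': np.float64(-0.4), 'ty': np.float64(0.3), 'tz': np.float64(18.7), 'yaw': np.float64(-0.04)}
{'tx': np.float64(-0.4), 'ty': np.float64(0.3), 'tz': np.float64(18.7), 'yaw': np.float64(-0.04)}
```

View pics/w1.png

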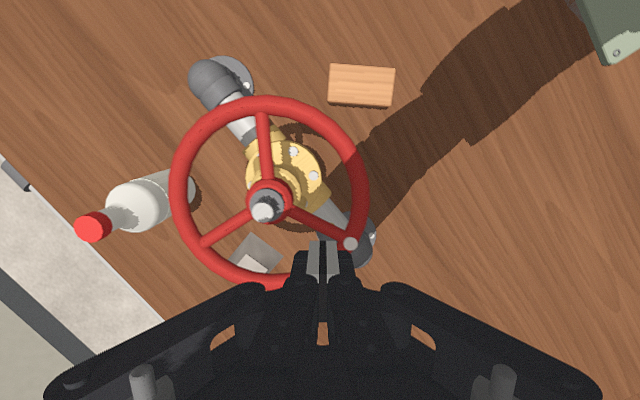

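View pics/s2c.png

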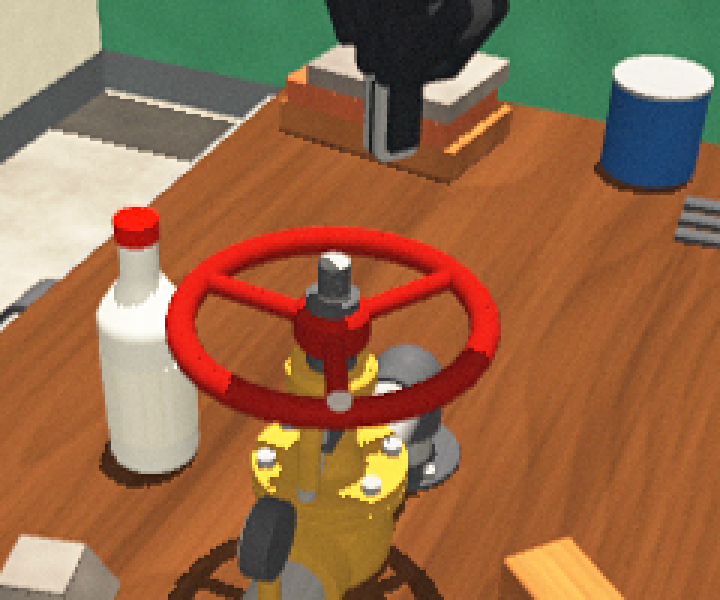

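play_rows(
  plan=[
    {"tx":0,"ty":0,"tz":19,"yaw":0},
    {"tx":0,"ty":0,"tz":19,"yaw":0},
    {"tx":0,"ty":0,"tz":19,"yaw":0},
    {"tx":0,"ty":0,"tz":19,"yaw":0},
    {"tx":0,"ty":0,"tz":18,"yaw":0},
  ],
)

```text
t: 3.75
tcp_pos: [544.4, 14.1, 195.8]
orientation: [1.449, -2.787, -0.0]
wrist_force: [1.0, 1.0, -0.3]
width: 0.0
```

Run:
```python
from h import *
info()
s,c=cap('side','s3')
cv2.imwrite('pics/s3c.png',cv2.resize(c['image'][60:260,220:460],None,fx=3,fy=3,interpolation=3)); print(dot2(c,H))
```

```text
t 3.75 phi 144.47 R 50.1 z 195.8 yaz 144.9 Ft -1.37 Fr -0.20 Fz -0.33 mom -0.069 q7 2.17 tilt 0.0001 w 0.00
[(array([348.2, 188.7]), np.int32(26), array([533.2,  34.5]), np.float64(71.8), np.float64(136.4))]
```

View pics/s3c.png

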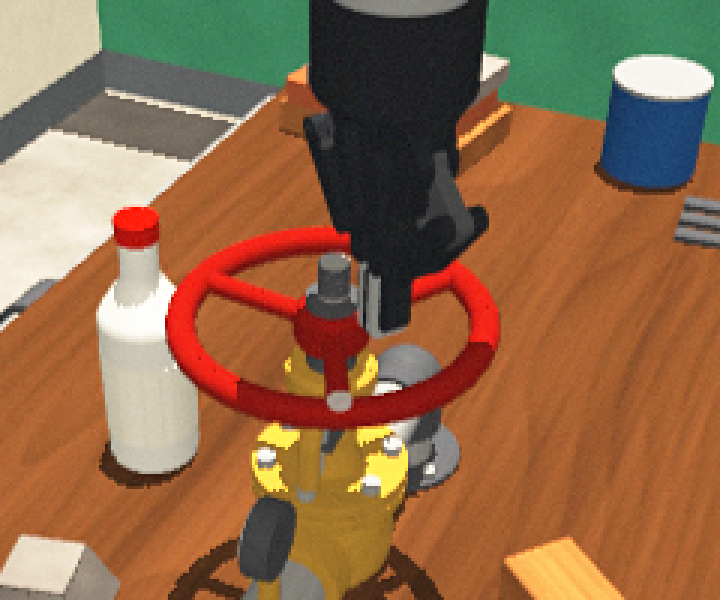

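play_rows(
  plan=[
    {"tx":-3.5,"ty":-0.12,"yaw":4},
    {"tx":-3.5,"ty":-0.12,"yaw":4},
    {"tx":-3.5,"ty":-0.12,"yaw":4},
    {"tx":-3.5,"ty":-0.12,"yaw":4},
  ],
)

```text
$.plan[0]: bad value
```

Run:
```python
from h import *
info()
s,c=cap('side','s4'); print(dot2(c,H)); info()
```

```text
t 3.80 phi 145.09 R 50.7 z 193.8 yaz 145.0 Ft -0.09 Fr 0.52 Fz -3.80 mom -0.004 q7 2.17 tilt 0.0026 w -0.00
[(array([348.2, 188.7]), np.int32(26), array([533.2,  34.5]), np.float64(71.8), np.float64(136.4))]
t 3.85 phi 144.99 R 50.5 z 195.1 yaz 145.0 Ft 0.40 Fr -1.31 Fz 0.60 mom 0.020 q7 2.17 tilt 0.0024 w -0.00
```

play_rows(
  plan=[
    {"tx":-3.5,"ty":-0.12,"tz":0,"yaw":4},
    {"tx":-3.5,"ty":-0.12,"tz":0,"yaw":4},
    {"tx":-3.5,"ty":-0.12,"tz":0,"yaw":4},
    {"tx":-3.5,"ty":-0.12,"tz":0,"yaw":4},
  ],
)

```text
t: 4.35
tcp_pos: [554.4, 24.3, 197.2]
orientation: [-1.044, 2.962, -0.0]
wrist_force: [-0.5, -0.6, -0.7]
width: -0.004
```

```bash
cat >> h.py <<'E'
def dot2(c,f,thr=95):
    im=c['image'].astype(int); m=(im.min(2)>thr)&(im.max(2)-im.min(2)<50)
    # only pixels inside rim annulus and surrounded by red
    red=((im[...,2]>40)&(im[...,2]>2.5*im[...,1])).astype(np.uint8)
    n,l,st,ce=cv2.connectedComponentsWithStats(m.astype(np.uint8)); o=[]
    for i in range(1,n):
        if 8<st[i,4]<80:
            P=onz(c,ce[i],219)[0]; d=P-f
            k=cv2.dilate((l==i).astype(np.uint8),np.ones((5,5)))>0; k&=l!=i
            if abs(np.hypot(*d)-82)<12 and red[k].mean()>.5: o.append((ce[i].round(1).tolist(),int(st[i,4]),round(np.hypot(*d),1),round(np.degrees(np.arctan2(d[1],d[0])),1),round(red[k].mean(),2)))
    return o
E
python3 - <<'E'
from h import *
info()
s,c=cap('side','s5'); print(dot2(c,H)); c=r.capture('top'); print(dot2(c,H));info()
E
```

```text
t 4.35 phi 128.05 R 50.0 z 197.2 yaz 128.8 Ft 0.79 Fr -0.15 Fz -0.67 mom 0.040 q7 1.94 tilt 0.0008 w -0.00
[([332.6, 193.4], 42, np.float64(81.4), np.float64(117.0), np.float64(0.58))]
[]
t 4.45 phi 127.86 R 50.1 z 197.1 yaz 128.9 Ft -0.80 Fr 0.33 Fz -0.20 mom -0.040 q7 1.94 tilt 0.0009 w 0.00
```

Run:
```python
from h import *
im=cv2.imread('pics/s5.png'); cv2.imwrite('pics/s5c.png',cv2.resize(im[110:230,250:410],None,fx=5,fy=5,interpolation=3))
s,c=cap('wrist','w5')
```

```text
(no output)
```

View pics/s5c.png

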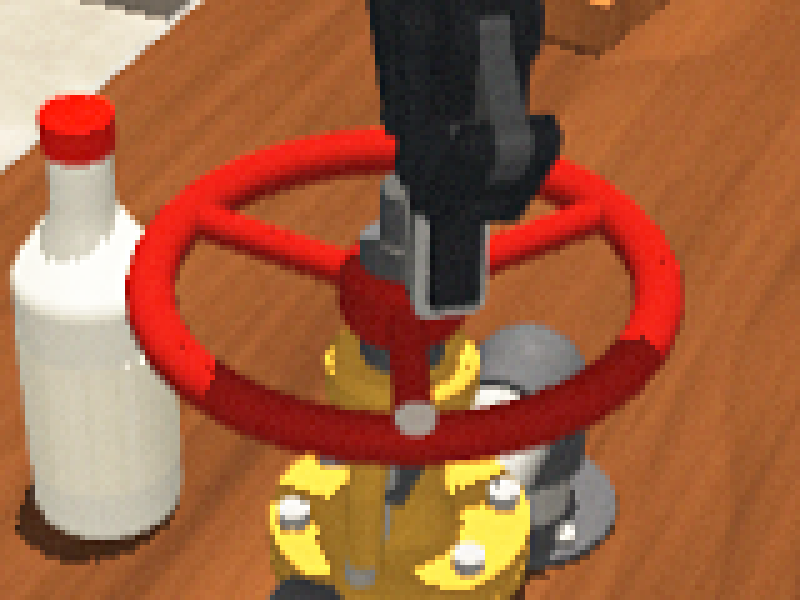

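View pics/w5.png

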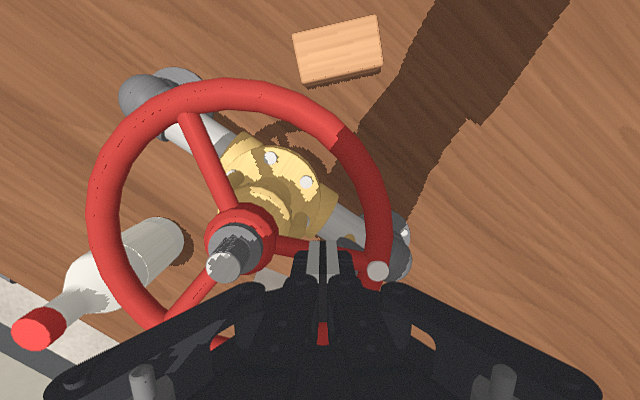

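Run:
```python
from h import *
s=info(); c=r.capture('side'); a,M=az(s)
im=c['image']; s5=cv2.resize(im[110:230,250:410],None,fx=5,fy=5,interpolation=3)
def d(P,col):
    q=(proj(c,P)-[250,110]+.5)*5; cv2.polylines(s5,[q.astype(np.int32)],True,col,1)
for hx,hy,col in [(11,15,(0,255,0))]:
    for z in (0,-40):
        d([s['tcp_pos']+M@np.array([i*hx,j*hy,z]) for i,j in [(1,1),(1,-1),(-1,-1),(-1,1)]],col)
t=np.radians(np.arange(0,360,4)); d(np.c_[H[0]+82*np.cos(t),H[1]+82*np.sin(t),212+0*t],(255,255,0))
b=np.radians(117); e=np.array([np.cos(b),np.sin(b)]); d([[*(H+21*e),212],[*(H+82*e),212]],(255,0,0))
cv2.imwrite('pics/s6c.png',s5)
```

```text
t 4.50 phi 128.22 R 50.0 z 197.0 yaz 129.0 Ft 0.40 Fr -0.50 Fz 0.10 mom 0.020 q7 1.94 tilt 0.0006 w -0.00
```

View pics/s6c.png

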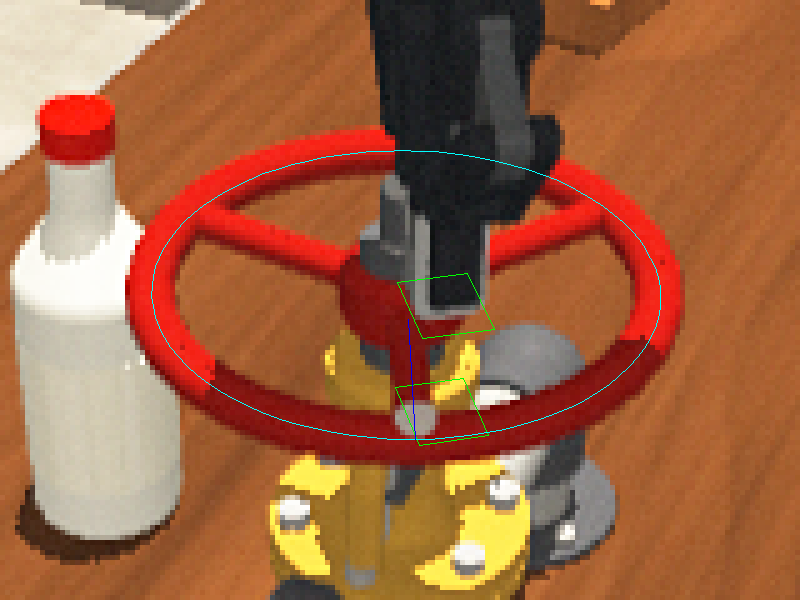

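Run:
```python
from h import *
s=info(); c=r.capture('side'); ct=r.capture('top'); cv2.imwrite('pics/t7.png',cv2.resize(ct['image'][100:300,200:460],None,fx=3,fy=3,interpolation=3))
for z in (290,300,310,320,330): print(z,proj(c,[545.3,12.5,z]))
for z in (197,215,225,235,245): print(z,proj(c,[*s['tcp_pos'][:2],z]))
```

```text
t 4.55 phi 128.42 R 49.9 z 196.8 yaz 129.0 Ft 0.61 Fr 0.35 Fz -0.01 mom 0.030 q7 1.94 tilt 0.0004 w -0.00
290 [[348.62702048 137.54602514]]
300 [[348.91709597 131.42914041]]
310 [[349.21297743 125.18982387]]
320 [[349.51484094 118.82436259]]
330 [[349.82286977 112.32889196]]
197 [[337.93615374 191.68280209]]
215 [[338.24414272 182.3492571 ]]
225 [[338.41969966 177.02903881]]
235 [[338.5985499  171.60901749]]
245 [[338.780787   166.08635821]]
```

View pics/t7.png

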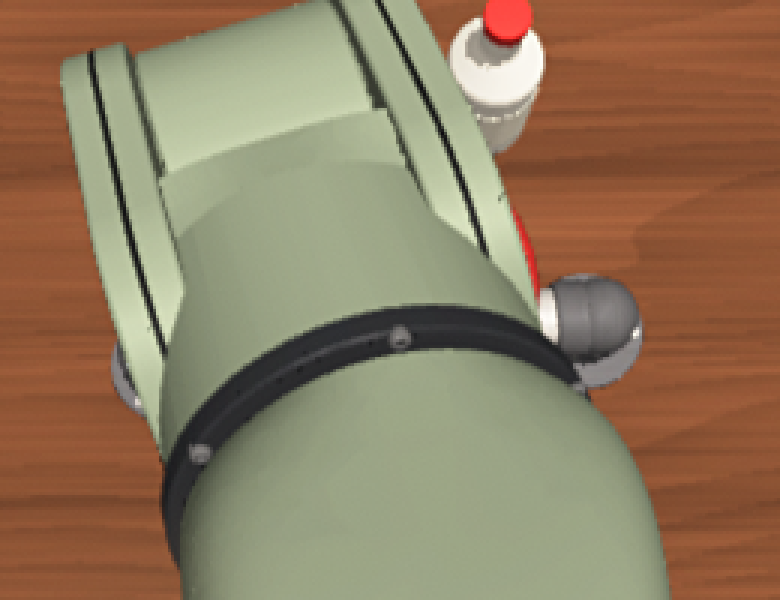

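Run:
```python
from h import *
im=cv2.imread('pics/s3.png'); q=cv2.resize(im[0:190,270:430],None,fx=3.1*1,fy=3.1,interpolation=3)
w=cv2.imread('pics/w5.png')[200:400,180:470]; w=cv2.resize(w,None,fx=1.0,fy=1.0)
cv2.imwrite('pics/s3d.png',q)
cv2.imwrite('pics/w5d.png',cv2.resize(w,None,fx=2.7,fy=2.7,interpolation=3))
```

```text
(no output)
```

View pics/s3d.png

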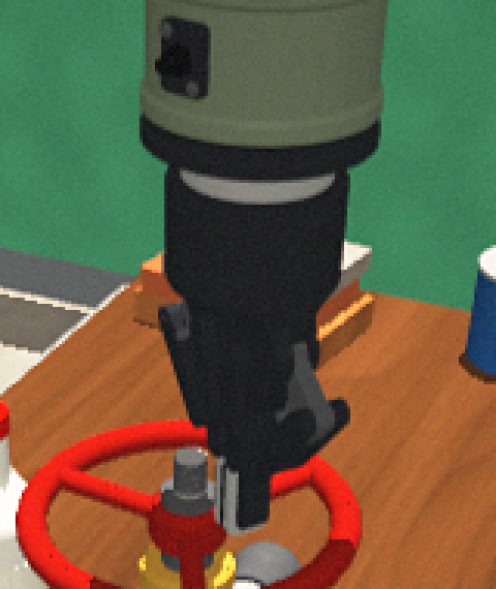

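View pics/w5d.png

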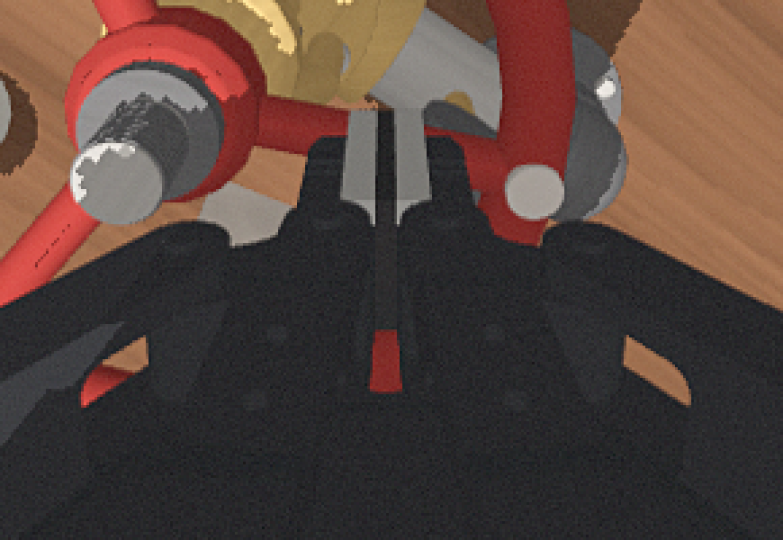

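```bash
cat >> h.py <<'E'
def wproj(s,c,P):
    T=np.eye(4); T[:3,:3]=R.from_rotvec(s['orientation']).as_matrix(); T[:3,3]=s['tcp_pos']; W=T@c['T_tool_cam']
    X=(np.atleast_2d(P)-W[:3,3])@W[:3,:3]@c['mtx'].T; return X[:,:2]/X[:,2:],X[:,2]
E
python3 - <<'E'
from h import *
s=r.state(); c=r.capture('wrist')
b=np.radians(117); e=np.array([np.cos(b),np.sin(b)])
print('dot',wproj(s,c,[*(H+82*e),220]),'stemtop',wproj(s,c,[*H,249.5]))
M=R.from_rotvec(s['orientation']).as_matrix()
for z in (0,-20,-38,-50):
  for x in (11,-11): print(z,x,wproj(s,c,s['tcp_pos']+M@[x,0,z]), wproj(s,c,s['tcp_pos']+M@[x,15,z])[0])
E
```

```text
dot (array([[372.8067476 , 271.02969971]]), array([175.45626407])) stemtop (array([[215.54799607, 268.88338738]]), array([142.49553052]))
0 11 (array([[320.82787502, 213.69829124]]), array([190.46815706])) [[344.45660576 213.69453254]]
0 -11 (array([[320.88599542, 245.73628555]]), array([196.43826657])) [[343.7965761  245.73413403]]
-20 11 (array([[320.63602609, 224.32524479]]), array([171.21865106])) [[346.92138303 224.32163163]]
-20 -11 (array([[320.70692466, 259.48573674]]), array([177.18876057])) [[346.10659383 259.48406179]]
-38 11 (array([[320.42232718, 236.16251913]]), array([153.89409567])) [[349.66690911 236.15920332]]
-38 -11 (array([[320.50888962, 274.69130773]]), array([159.86420517])) [[348.66127857 274.69032194]]
-50 11 (array([[320.25096232, 245.65481275]]), array([142.34439207])) [[351.86856647 245.65183832]]
-50 -11 (array([[320.3511636 , 286.80186222]]), array([148.31450157])) [[350.69599071 286.80154713]]
```

Run:
```python
from h import *
x,y=pol(53,147);to(x,y,196,147,4)
```

```text
{'tx': np.float64(4.2), 'ty': np.float64(0.2), 'tz': np.float64(0.1), 'yaw': np.float64(-4.5)}
{'tx': np.float64(4.2), 'ty': np.float64(0.5), 'tz': np.float64(0.1), 'yaw': np.float64(-4.5)}
{'tx': np.float64(4.1), 'ty': np.float64(0.8), 'tz': np.float64(0.1), 'yaw': np.float64(-4.5)}
{'tx': np.float64(4.0), 'ty': np.float64(1.1), 'tz': np.float64(0.1), 'yaw': np.float64(-4.5)}
```

play_rows(
  plan=[
    {"tx":4.2,"ty":0.2,"tz":0,"yaw":-4.5},
    {"tx":4.2,"ty":0.5,"tz":0,"yaw":-4.5},
    {"tx":4.1,"ty":0.8,"tz":0,"yaw":-4.5},
    {"tx":4,"ty":1.1,"tz":0,"yaw":-4.5},
  ],
)

```text
t: 5.2
tcp_pos: [540.6, 13.7, 196.4]
orientation: [1.502, -2.759, 0.0]
wrist_force: [-0.3, -0.9, 0.2]
width: 0.001
```

play_rows(
  plan=[
    {"tx":0,"ty":0,"tz":8,"yaw":0},
    {"tx":0,"ty":0,"tz":6,"yaw":0},
    {"tx":0,"ty":0,"tz":0,"yaw":0},
  ],
)

```text
t: 5.58
tcp_pos: [540.6, 14.0, 181.7]
orientation: [1.496, -2.761, -0.001]
wrist_force: [0.0, -0.5, 0.4]
width: -0.0
```

```bash
cat > look.py <<'E'
import sys
from h import *
s=info(); c=r.capture('side'); im=c['image']
print('dot',dot2(c,H))
cv2.imwrite('pics/%s.png'%sys.argv[1],cv2.resize(im[90:230,250:410],None,fx=4.2,fy=4.2,interpolation=3)); info()
E
python3 look.py a1
```

```text
t 5.58 phi 146.97 R 53.2 z 181.7 yaz 146.9 Ft 0.44 Fr -0.33 Fz 0.42 mom 0.023 q7 2.19 tilt 0.0009 w -0.00
dot [([332.6, 193.4], 42, np.float64(81.4), np.float64(117.0), np.float64(0.57))]
t 5.62 phi 146.88 R 53.1 z 182.1 yaz 146.9 Ft -1.08 Fr 0.51 Fz 0.51 mom -0.057 q7 2.19 tilt 0.0005 w -0.00
```

View pics/a1.png

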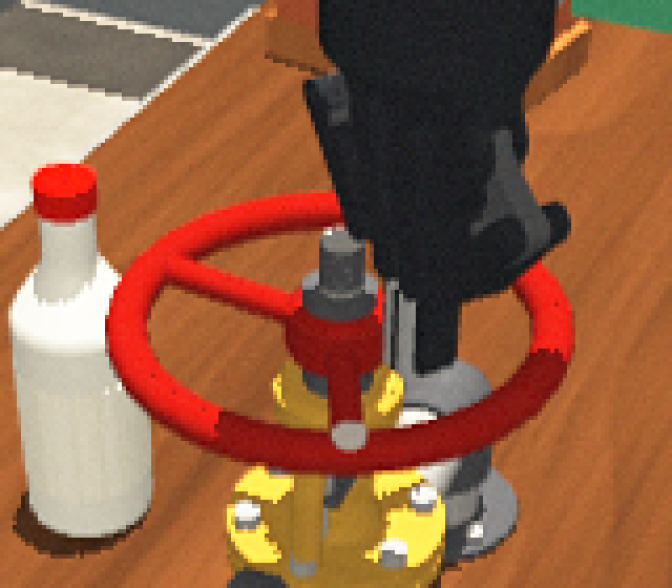

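Run:
```python
from h import *
s=r.state(); c=r.capture('side'); M=R.from_rotvec(s['orientation']).as_matrix()
for uv in [(310,85),(350,215),(370,245),(383,275),(390,365),(455,365),(565,215),(480,295)]:
    p,d=ray(c,[uv[0]/4.2+250,uv[1]/4.2+90]); d=d[0]
    for x0 in (0,11):
        n=M[:,0]; k=((s['tcp_pos']+n*x0-p)@n)/(d@n); P=p+k*d; print(uv,x0,(M.T@(P-s['tcp_pos'])).round(1),P.round(0))
```

```text
(310, 85) 0 [   0.   -75.5 -119.5] [604. -27. 301.]
(310, 85) 11 [  11.   -93.5 -108.6] [613. -46. 291.]
(350, 215) 0 [  0.  -46.7 -79.7] [580. -11. 262.]
(350, 215) 11 [ 11.  -63.8 -67.4] [588. -30. 249.]
(370, 245) 0 [ -0.  -32.9 -74.3] [568.  -4. 256.]
(370, 245) 11 [ 11.  -49.5 -61.8] [576. -22. 244.]
(383, 275) 0 [ -0.  -23.8 -66.4] [561.   1. 248.]
(383, 275) 11 [ 11.  -40.  -53.7] [568. -17. 236.]
(390, 365) 0 [  0.  -17.  -30.5] [555.   5. 213.]
(390, 365) 11 [ 11.  -33.  -16.5] [562. -13. 199.]
(455, 365) 0 [  0.   23.1 -55.2] [521.  27. 237.]
(455, 365) 11 [ 11.    8.4 -42.1] [528.   9. 224.]
(565, 215) 0 [  -0.    73.2 -141.9] [479.  54. 324.]
(565, 215) 11 [  11.    60.2 -131.8] [484.  38. 314.]
(480, 295) 0 [ -0.   34.3 -90.9] [512.  33. 273.]
(480, 295) 11 [ 11.  20. -79.] [518.  16. 261.]
```

play_rows(
  plan=[
    {"tx":0,"ty":2,"tz":-10,"yaw":10},
    {"tx":0,"ty":2,"tz":-10,"yaw":10},
    {"tx":0,"ty":0,"tz":0,"yaw":10},
    {"tx":0,"ty":0,"tz":0,"yaw":10},
    {"tx":0,"ty":0,"tz":0,"yaw":10},
  ],
)

```text
t: 6.3
tcp_pos: [537.8, 16.5, 202.6]
orientation: [-0.181, 3.136, -0.0]
wrist_force: [-1.0, 0.4, -0.5]
width: -0.0
```

play_rows(
  plan=[
    {"tx":0,"ty":0,"tz":0,"yaw":10},
    {"tx":0,"ty":0,"tz":0,"yaw":10},
    {"tx":0,"ty":0,"tz":0,"yaw":10},
    {"tx":0,"ty":0,"tz":0,"yaw":10},
    {"tx":0,"ty":0,"tz":0,"yaw":0},
  ],
)

```text
t: 6.92
tcp_pos: [537.7, 16.7, 202.4]
orientation: [0.892, 3.012, -0.0]
wrist_force: [-0.7, 0.8, 0.5]
width: -0.002
```

```bash
python3 look.py a2
python3 - <<'E'
from h import *
print(r.state()['q'].round(2))
x,y=pol(58,147);to(x,y,190,57,2)
E
```

```text
t 6.92 phi 146.30 R 57.1 z 202.4 yaz 57.0 Ft -0.27 Fr 1.04 Fz 0.53 mom -0.016 q7 0.97 tilt 0.0003 w -0.00
dot [([332.6, 193.4], 42, np.float64(81.4), np.float64(117.0), np.float64(0.58))]
t 6.97 phi 146.37 R 57.1 z 202.4 yaz 57.2 Ft 0.31 Fr -0.23 Fz 0.32 mom 0.018 q7 0.97 tilt 0.0002 w -0.00
[-0.14  0.64  0.09  1.61 -0.07  0.9   0.97]
{'tx': np.float64(0.5), 'ty': np.float64(-0.3), 'tz': np.float64(6.2), 'yaw': np.float64(0.09)}
{'tx': np.float64(0.5), 'ty': np.float64(-0.3), 'tz': np.float64(6.2), 'yaw': np.float64(0.09)}
```

View pics/a2.png

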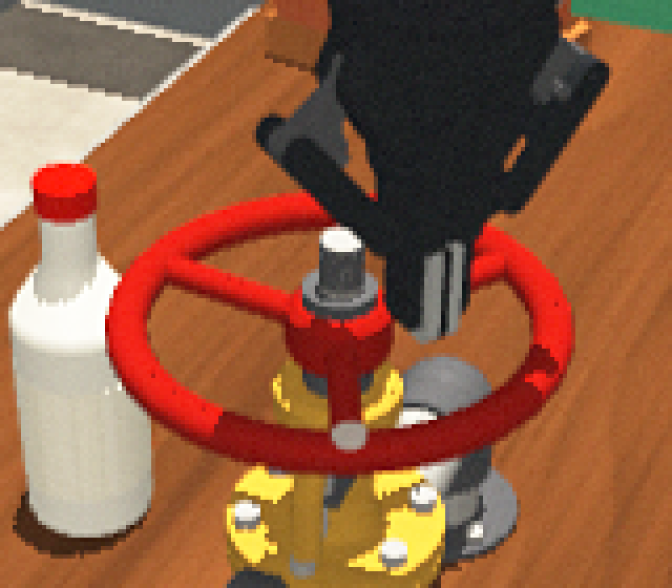

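play_rows(
  plan=[
    {"tx":0.5,"ty":0,"tz":10,"yaw":0},
    {"tx":0.5,"ty":0,"tz":10,"yaw":0},
    {"tx":0,"ty":0,"tz":6,"yaw":0},
    {"tx":0,"ty":0,"tz":0,"yaw":0},
  ],
)

```text
t: 7.48
tcp_pos: [536.6, 16.8, 175.8]
orientation: [-0.893, -3.011, 0.001]
wrist_force: [0.3, -1.2, 0.5]
width: -0.001
```

play_rows(
  plan=[
    {"tx":0,"ty":0,"tz":4,"yaw":0},
    {"tx":0,"ty":0,"tz":4,"yaw":0},
    {"tx":0,"ty":0,"tz":0,"yaw":0},
  ],
)

```text
t: 7.85
tcp_pos: [536.7, 16.9, 168.1]
orientation: [-0.894, -3.011, 0.0]
wrist_force: [0.0, -0.2, 0.3]
width: 0.003
```

```bash
python3 look.py a3
```

```text
t 7.85 phi 146.68 R 58.1 z 168.1 yaz 56.9 Ft 0.18 Fr -0.15 Fz 0.32 mom 0.010 q7 0.97 tilt 0.0004 w 0.00
dot [([332.6, 193.4], 42, np.float64(81.4), np.float64(117.0), np.float64(0.57))]
t 7.90 phi 146.62 R 58.0 z 168.3 yaz 56.9 Ft -0.38 Fr -0.95 Fz -0.08 mom -0.022 q7 0.97 tilt 0.0002 w 0.00
```

View pics/a3.png

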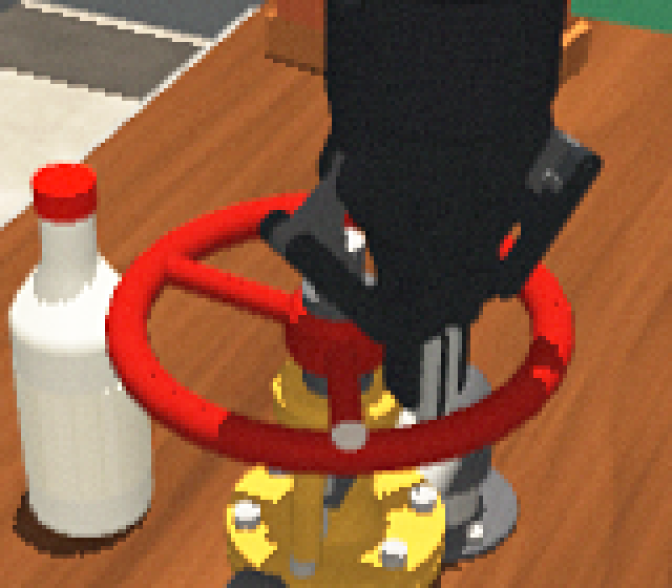

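play_rows(
  plan=[
    {"tx":-0.14,"ty":4.05,"tz":0,"yaw":4},
    {"tx":-0.14,"ty":4.05,"tz":0,"yaw":4},
    {"tx":-0.14,"ty":4.05,"tz":0,"yaw":4},
    {"tx":-0.14,"ty":4.05,"tz":0,"yaw":4},
  ],
)

```text
t: 8.4
tcp_pos: [547.4, 29.1, 168.4]
orientation: [1.307, 2.857, -0.0]
wrist_force: [-1.4, -0.4, 0.6]
width: -0.001
```

```bash
cat >> h.py <<'E'
def tq(n=1):
    # moment about wheel axis exerted BY environment on tool: +ccw
    o=[]
    s=r.state(); d=(s['tcp_pos'][:2]-H)/1000; F=s['wrist_force']; 
    print('Maxis %.3f (+Mz %.3f)'%(d[0]*F[1]-d[1]*F[0],s['wrist_torque'][2]))
E
cat > look.py <<'E'
import sys
from h import *
s=info(); tq(); c=r.capture('side'); im=c['image']
print('dot',dot2(c,H))
cv2.imwrite('pics/%s.png'%sys.argv[1],cv2.resize(im[90:230,250:410],None,fx=4.2,fy=4.2,interpolation=3)); info(); tq()
E
python3 look.py a4
```

```text
t 8.40 phi 130.55 R 58.1 z 168.4 yaz 40.8 Ft 1.35 Fr 0.64 Fz 0.60 mom 0.079 q7 0.74 tilt 0.0001 w -0.00
Maxis 0.079 (+Mz 0.020)
dot [([328.7, 193.3], 43, np.float64(81.4), np.float64(113.0), np.float64(0.62))]
t 8.45 phi 129.97 R 58.2 z 168.4 yaz 40.6 Ft 0.12 Fr 1.39 Fz -0.80 mom 0.007 q7 0.74 tilt 0.0003 w 0.00
Maxis 0.007 (+Mz -0.027)
```

View pics/a4.png

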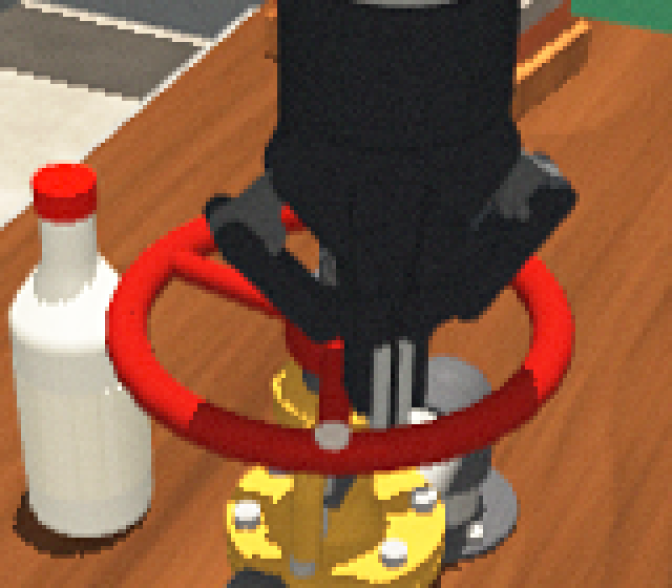

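play_rows(
  plan=[
    {"tx":-0.14,"ty":4.05,"tz":0,"yaw":4},
    {"tx":-0.14,"ty":4.05,"tz":0,"yaw":4},
    {"tx":-0.14,"ty":4.05,"tz":0,"yaw":4},
    {"tx":-0.14,"ty":4.05,"tz":0,"yaw":4},
  ],
)

```text
t: 8.95
tcp_pos: [561.0, 37.9, 168.4]
orientation: [-1.691, -2.648, 0.0]
wrist_force: [-1.8, -0.2, 0.7]
width: 0.001
```

```bash
python3 look.py a5
```

```text
t 8.95 phi 114.63 R 58.2 z 168.4 yaz 24.9 Ft 1.74 Fr 0.59 Fz 0.73 mom 0.101 q7 0.52 tilt 0.0001 w 0.00
Maxis 0.101 (+Mz -0.042)
dot [([312.6, 191.4], 42, np.float64(81.6), np.float64(96.0), np.float64(0.65))]
t 9.00 phi 114.15 R 58.3 z 168.3 yaz 24.7 Ft -1.07 Fr 0.43 Fz -0.90 mom -0.062 q7 0.52 tilt 0.0001 w 0.00
Maxis -0.062 (+Mz -0.056)
```

play_rows(
  plan=[
    {"tx":-0.14,"ty":4.05,"tz":0,"yaw":4},
    {"tx":-0.14,"ty":4.05,"tz":0,"yaw":4},
    {"tx":-0.14,"ty":4.05,"tz":0,"yaw":4},
    {"tx":-0.14,"ty":4.05,"tz":0,"yaw":4},
  ],
)

```text
t: 9.5
tcp_pos: [576.4, 42.5, 168.4]
orientation: [-2.042, -2.388, 0.0]
wrist_force: [-1.8, -0.3, -0.8]
width: -0.0
```

```bash
python3 look.py a6
```

```text
t 9.50 phi 98.73 R 58.2 z 168.4 yaz 8.9 Ft 1.79 Fr -0.01 Fz -0.83 mom 0.104 q7 0.30 tilt 0.0002 w -0.00
Maxis 0.104 (+Mz -0.005)
dot [([298.6, 186.9], 42, np.float64(82.0), np.float64(79.3), np.float64(0.67))]
t 9.55 phi 98.32 R 58.3 z 168.3 yaz 8.7 Ft -0.27 Fr 0.32 Fz -0.70 mom -0.016 q7 0.29 tilt 0.0001 w 0.00
Maxis -0.016 (+Mz -0.033)
```

play_rows(
  plan=[
    {"tx":-0.14,"ty":4.05,"tz":0,"yaw":4},
    {"tx":-0.14,"ty":4.05,"tz":0,"yaw":4},
    {"tx":-0.14,"ty":4.05,"tz":0,"yaw":4},
  ],
)

```text
t: 9.93
tcp_pos: [588.4, 43.1, 168.3]
orientation: [-2.279, -2.162, 0.0]
wrist_force: [-2.4, 0.5, -0.1]
width: -0.004
```

```bash
python3 look.py a7
```

```text
t 9.93 phi 86.87 R 58.2 z 168.3 yaz -3.0 Ft 2.41 Fr 0.40 Fz -0.06 mom 0.140 q7 0.13 tilt 0.0004 w -0.00
Maxis 0.140 (+Mz -0.010)
dot [([290.4, 182.3], 40, np.float64(82.3), np.float64(67.2), np.float64(0.75))]
t 9.97 phi 86.56 R 58.2 z 168.2 yaz -3.2 Ft -0.33 Fr -0.28 Fz 0.03 mom -0.019 q7 0.13 tilt 0.0003 w 0.00
Maxis -0.019 (+Mz -0.034)
```

play_rows(
  plan=[
    {"tx":-0.14,"ty":4.05,"tz":0,"yaw":4},
    {"tx":-0.14,"ty":4.05,"tz":0,"yaw":4},
    {"tx":-0.14,"ty":4.05,"tz":0,"yaw":4},
  ],
)

```text
t: 10.35
tcp_pos: [599.5, 41.5, 168.1]
orientation: [-2.491, -1.912, 0.002]
wrist_force: [-7.0, 2.1, 1.5]
width: -0.004
```

```bash
python3 look.py a8
```

```text
t 10.35 phi 75.79 R 58.3 z 168.1 yaz -15.0 Ft 7.29 Fr 0.33 Fz 1.52 mom 0.425 q7 -0.04 tilt 0.0024 w -0.00
Maxis 0.425 (+Mz -0.105)
dot [([284.9, 177.4], 36, np.float64(82.3), np.float64(56.3), np.float64(0.6))]
t 10.40 phi 75.39 R 58.3 z 168.0 yaz -15.2 Ft 4.95 Fr 0.23 Fz 1.24 mom 0.288 q7 -0.04 tilt 0.0021 w 0.00
Maxis 0.288 (+Mz -0.011)
```

play_rows(
  plan=[
    {"tx":-0.14,"ty":4.05,"tz":0,"yaw":4},
    {"tx":-0.14,"ty":4.05,"tz":0,"yaw":4},
    {"tx":-0.14,"ty":4.05,"tz":0,"yaw":4},
    {"tx":-0.14,"ty":4.05,"tz":0,"yaw":4},
  ],
)

```text
t: 10.9
tcp_pos: [614.3, 35.3, 168.1]
orientation: [-2.732, -1.547, 0.003]
wrist_force: [-7.6, 2.0, 1.2]
width: 0.003
```

```bash
python3 look.py a9
```

```text
t 10.90 phi 59.93 R 58.1 z 168.1 yaz -31.0 Ft 7.57 Fr -2.06 Fz 1.18 mom 0.440 q7 -0.26 tilt 0.0026 w 0.00
Maxis 0.440 (+Mz -0.051)
dot [([279.9, 169.3], 35, np.float64(82.7), np.float64(39.9), np.float64(0.68))]
t 10.95 phi 59.44 R 58.0 z 168.0 yaz -31.2 Ft 5.80 Fr -0.16 Fz 2.11 mom 0.336 q7 -0.26 tilt 0.0022 w -0.00
Maxis 0.336 (+Mz -0.078)
```

play_rows(
  plan=[
    {"tx":-0.14,"ty":4.05,"tz":0,"yaw":4},
    {"tx":-0.14,"ty":4.05,"tz":0,"yaw":4},
    {"tx":-0.14,"ty":4.05,"tz":0,"yaw":4},
  ],
)

```text
t: 11.32
tcp_pos: [624.1, 28.2, 168.1]
orientation: [-2.879, -1.252, 0.003]
wrist_force: [-8.1, 3.1, 1.8]
width: 0.002
```

```bash
python3 look.py a10
```

```text
t 11.32 phi 48.00 R 58.1 z 168.1 yaz -43.0 Ft 8.10 Fr -3.07 Fz 1.83 mom 0.471 q7 -0.43 tilt 0.0027 w 0.00
Maxis 0.471 (+Mz -0.066)
dot [([347.3, 188.8], 20, np.float64(74.0), np.float64(134.4), np.float64(0.58))]
t 11.38 phi 47.45 R 58.0 z 168.0 yaz -43.2 Ft 5.25 Fr -0.64 Fz 1.93 mom 0.305 q7 -0.43 tilt 0.0022 w 0.00
Maxis 0.305 (+Mz -0.042)
```

View pics/a10.png

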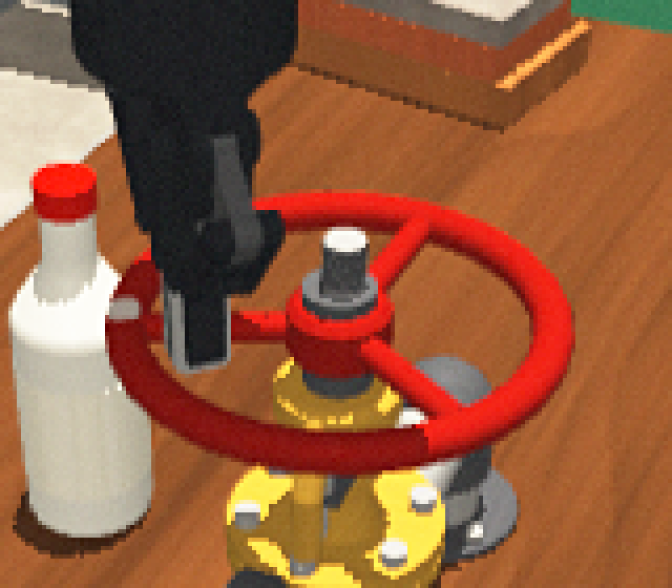

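play_rows(
  plan=[
    {"tx":-0.14,"ty":4.05,"tz":0,"yaw":4},
    {"tx":-0.14,"ty":4.05,"tz":0,"yaw":4},
    {"tx":-0.14,"ty":4.05,"tz":0,"yaw":4},
    {"tx":0,"ty":0,"tz":0,"yaw":0},
  ],
)

```text
t: 11.88
tcp_pos: [632.3, 18.9, 168.1]
orientation: [-2.994, -0.946, 0.002]
wrist_force: [-5.1, 4.8, 1.6]
width: -0.003
```

```bash
python3 -c "
from h import *
info();tq()"
```

```text
t 11.88 phi 35.73 R 58.1 z 168.1 yaz -54.9 Ft 6.85 Fr -1.31 Fz 1.60 mom 0.398 q7 -0.59 tilt 0.0019 w -0.00
Maxis 0.398 (+Mz -0.052)
```

play_rows(
  plan=[
    {"tx":-0.08,"ty":3.04,"tz":0,"yaw":3},
    {"tx":-0.08,"ty":3.04,"tz":0,"yaw":3},
    {"tx":-0.08,"ty":3.04,"tz":0,"yaw":3},
    {"tx":0,"ty":0,"tz":0,"yaw":0},
  ],
)

```text
t: 12.38
tcp_pos: [637.0, 11.2, 168.2]
orientation: [-3.059, -0.709, 0.002]
wrist_force: [-4.5, 3.1, 1.9]
width: 0.002
```

```bash
python3 -c "
from h import *
info();tq()"
```

```text
t 12.38 phi 26.81 R 58.1 z 168.2 yaz -63.9 Ft 4.79 Fr -2.58 Fz 1.87 mom 0.278 q7 -0.72 tilt 0.0019 w 0.00
Maxis 0.278 (+Mz -0.029)
```

play_rows(
  plan=[
    {"tx":-0.08,"ty":3.04,"tz":0,"yaw":3},
    {"tx":-0.08,"ty":3.04,"tz":0,"yaw":3},
    {"tx":-0.08,"ty":3.04,"tz":0,"yaw":3},
    {"tx":0,"ty":0,"tz":0,"yaw":0},
  ],
)

```text
t: 12.88
tcp_pos: [640.5, 2.8, 168.1]
orientation: [-3.105, -0.467, 0.002]
wrist_force: [-3.3, 5.3, 2.6]
width: -0.003
```

```bash
cat > m.py <<'E'
from h import *
import sys
n=int(sys.argv[1]) if len(sys.argv)>1 else 3
A=[]
for i in range(n):
    s=r.state(); d=s['tcp_pos'][:2]-H; F=s['wrist_force']; A.append([(d[0]*F[1]-d[1]*F[0])/1000,s['wrist_torque'][2],np.degrees(np.arctan2(d[1],d[0])),np.hypot(*d),az(s)[0],s['tcp_pos'][2],s['t'],s['q'][6]])
    if i<n-1: r.capture('side')
A=np.array(A); print('M',A[:,0].round(3),'mean M %.3f Mz %.3f phi %.2f R %.1f yaz %.1f z %.1f t %.2f q7 %.2f'%tuple(A.mean(0)))
E
python3 m.py
```

```text
M [0.351 0.363 0.291] mean M 0.335 Mz -0.065 phi 17.97 R 58.1 yaz -72.9 z 168.1 t 12.92 q7 -0.84
```

play_rows(
  plan=[
    {"tx":-0.08,"ty":3.04,"tz":0,"yaw":3},
    {"tx":-0.08,"ty":3.04,"tz":0,"yaw":3},
    {"tx":0,"ty":0,"tz":0,"yaw":0},
  ],
)

```text
t: 13.35
tcp_pos: [641.9, -2.4, 168.1]
orientation: [-3.124, -0.304, 0.002]
wrist_force: [-4.2, 8.1, 3.0]
width: -0.0
```

```bash
python3 m.py
```

```text
M [0.511 0.507 0.464] mean M 0.494 Mz -0.052 phi 12.59 R 58.1 yaz -78.8 z 168.1 t 13.40 q7 -0.93
```

play_rows(
  plan=[
    {"tx":-0.03,"ty":1.8,"tz":0,"yaw":1.8},
    {"tx":-0.03,"ty":1.7,"tz":0,"yaw":1.7},
    {"tx":0,"ty":0,"tz":0,"yaw":0},
  ],
)

```text
t: 13.82
tcp_pos: [642.5, -5.3, 168.1]
orientation: [-3.131, -0.21, 0.002]
wrist_force: [-3.4, 10.0, 3.0]
width: 0.001
```

```bash
python3 m.py 6; python3 look.py b1
```

```text
M [0.602 0.663 0.628 0.601 0.618 0.643] mean M 0.626 Mz -0.088 phi 9.66 R 58.1 yaz -82.3 z 168.1 t 13.95 q7 -0.97
t 14.07 phi 9.67 R 58.1 z 168.1 yaz -82.3 Ft 11.07 Fr -1.73 Fz 3.21 mom 0.643 q7 -0.97 tilt 0.0035 w -0.00
Maxis 0.643 (+Mz -0.097)
dot []
t 14.12 phi 9.68 R 58.1 z 168.1 yaz -82.3 Ft 10.87 Fr -1.47 Fz 3.22 mom 0.631 q7 -0.97 tilt 0.0036 w -0.00
Maxis 0.631 (+Mz -0.113)
```

View pics/b1.png

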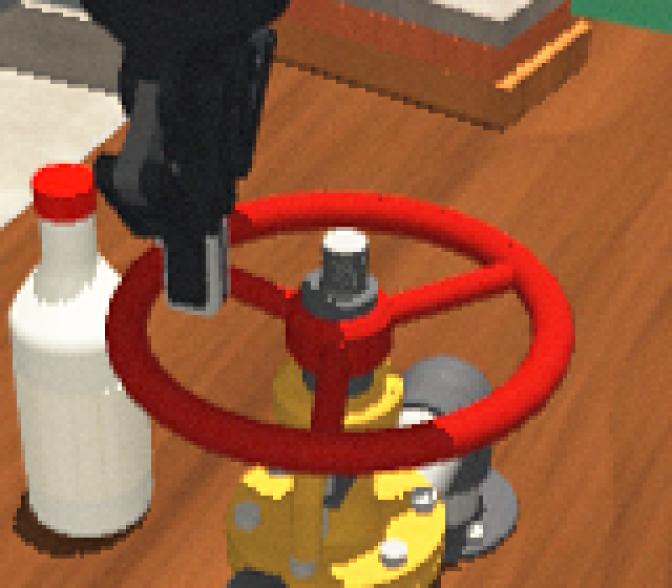

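play_rows(
  plan=[
    {"tx":0,"ty":1.0,"tz":0,"yaw":1},
    {"tx":0,"ty":0,"tz":0,"yaw":0},
  ],
)

```text
t: 14.38
tcp_pos: [642.6, -6.1, 168.1]
orientation: [-3.133, -0.183, 0.002]
wrist_force: [-4.0, 11.6, 2.9]
width: -0.003
```

```bash
python3 m.py 5
```

```text
M [0.701 0.616 0.669 0.658 0.678] mean M 0.664 Mz -0.078 phi 8.84 R 58.1 yaz -83.3 z 168.1 t 14.47 q7 -0.99
```

play_rows(
  plan=[
    {"tx":-0.71,"ty":-9.07,"tz":0,"yaw":-9},
    {"tx":-0.71,"ty":-9.07,"tz":0,"yaw":-9},
    {"tx":-0.71,"ty":-9.07,"tz":0,"yaw":-9},
    {"tx":-0.71,"ty":-9.07,"tz":0,"yaw":-9},
  ],
)

```text
t: 15.08
tcp_pos: [628.0, 24.6, 168.3]
orientation: [2.924, 1.15, -0.0]
wrist_force: [-0.8, -0.0, -1.1]
width: 0.003
```

play_rows(
  plan=[
    {"tx":-0.71,"ty":-9.07,"tz":0,"yaw":-9},
    {"tx":-0.71,"ty":-9.07,"tz":0,"yaw":-9},
    {"tx":-0.71,"ty":-9.07,"tz":0,"yaw":-9},
    {"tx":-0.56,"ty":-8.07,"tz":0,"yaw":-8},
    {"tx":0,"ty":0,"tz":0,"yaw":0},
  ],
)

```text
t: 15.7
tcp_pos: [598.0, 41.9, 168.6]
orientation: [-2.449, -1.967, -0.001]
wrist_force: [-0.1, -0.9, 0.0]
width: -0.004
```

```bash
python3 m.py 3; python3 look.py b2; python3 -c "
from h import *
c=r.capture('top');print(dot2(c,H))"
```

```text
M [-0.005 -0.052 -0.048] mean M -0.035 Mz 0.017 phi 77.11 R 58.3 yaz -12.6 z 168.5 t 15.75 q7 0.00
t 15.80 phi 76.90 R 58.2 z 168.4 yaz -12.7 Ft -0.82 Fr -0.24 Fz 0.59 mom -0.048 q7 0.00 tilt 0.0004 w 0.00
Maxis -0.048 (+Mz 0.036)
dot []
t 15.85 phi 76.92 R 58.2 z 168.3 yaz -12.7 Ft 0.13 Fr -0.07 Fz 0.08 mom 0.007 q7 0.00 tilt 0.0003 w 0.00
Maxis 0.007 (+Mz 0.017)
[]
```

View pics/b2.png

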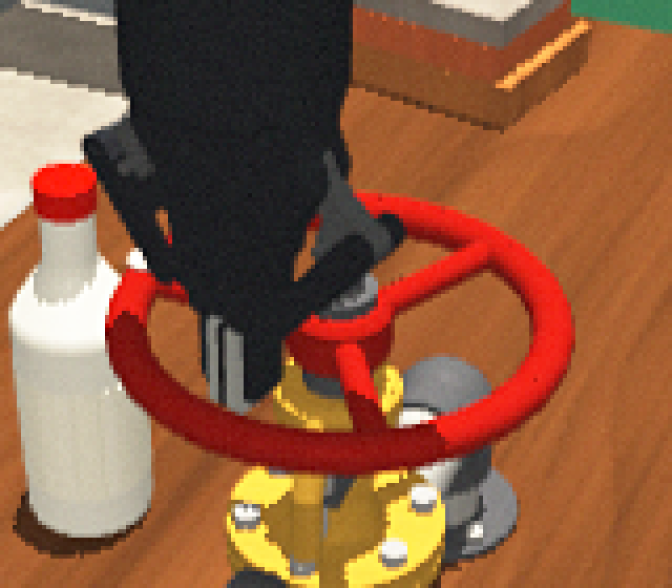

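Run:
```python
from h import *
c=r.capture('side')
for p in [(282,151.5),(281,152)]:
    P=onz(c,p,219)[0]-H; print(np.degrees(np.arctan2(P[1],P[0])),np.hypot(*P))
im=c['image'][130:175,260:330]; cv2.imwrite('pics/b2z.png',cv2.resize(im,None,fx=9,fy=9,interpolation=0))
```

```text
4.34110817904754 86.73562425676486
5.655667163865276 87.63390224283675
```

View pics/b2z.png

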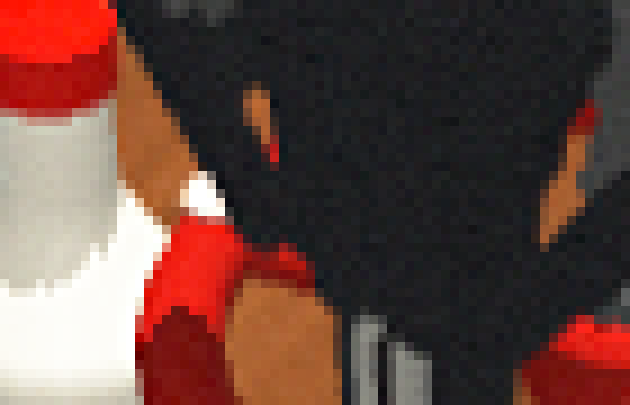

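play_rows(
  plan=[
    {"tx":-0.36,"ty":-6.06,"tz":0,"yaw":-6},
    {"tx":-0.36,"ty":-6.06,"tz":0,"yaw":-6},
    {"tx":-0.36,"ty":-6.06,"tz":0,"yaw":-6},
    {"tx":-0.36,"ty":-6.06,"tz":0,"yaw":-6},
    {"tx":-0.14,"ty":-4.05,"tz":0,"yaw":-4},
  ],
)

```text
t: 16.58
tcp_pos: [570.0, 40.9, 168.2]
orientation: [1.9, 2.502, -0.0]
wrist_force: [0.5, 0.6, -0.0]
width: -0.003
```

```bash
python3 m.py 2; python3 look.py b3
```

```text
M [-0.038 -0.014] mean M -0.026 Mz 0.006 phi 105.38 R 57.9 yaz 15.6 z 168.3 t 16.60 q7 0.40
t 16.62 phi 105.54 R 57.8 z 168.3 yaz 15.7 Ft -0.25 Fr -0.26 Fz 0.63 mom -0.014 q7 0.40 tilt 0.0004 w -0.00
Maxis -0.014 (+Mz -0.029)
dot []
t 16.68 phi 105.24 R 57.8 z 168.3 yaz 15.4 Ft -0.19 Fr -0.21 Fz 0.13 mom -0.011 q7 0.40 tilt 0.0002 w -0.00
Maxis -0.011 (+Mz -0.008)
```

View pics/b3.png

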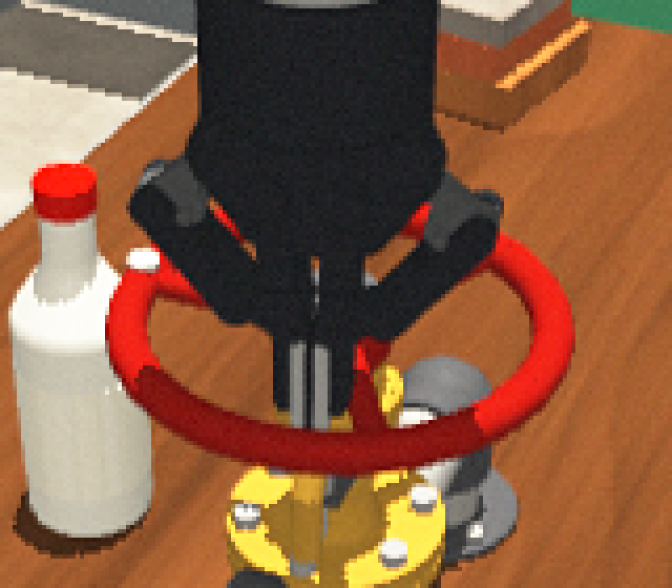

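play_rows(
  plan=[
    {"tx":-0.14,"ty":-4.05,"tz":0,"yaw":-4},
    {"tx":-0.14,"ty":-4.05,"tz":0,"yaw":-4},
    {"tx":-0.14,"ty":-4.05,"tz":0,"yaw":-4},
    {"tx":-0.14,"ty":-4.05,"tz":0,"yaw":-4},
  ],
)

```text
t: 17.18
tcp_pos: [555.5, 34.6, 168.2]
orientation: [1.537, 2.74, -0.0]
wrist_force: [0.5, 0.2, -0.4]
width: 0.002
```

```bash
python3 m.py 2; python3 look.py b4
```

```text
M [-0.031  0.004] mean M -0.014 Mz 0.017 phi 121.15 R 57.8 yaz 31.5 z 168.3 t 17.20 q7 0.62
t 17.23 phi 121.38 R 57.7 z 168.3 yaz 31.6 Ft 0.07 Fr -0.31 Fz 1.38 mom 0.004 q7 0.62 tilt 0.0003 w -0.00
Maxis 0.004 (+Mz 0.019)
dot []
t 17.27 phi 121.19 R 57.7 z 168.3 yaz 31.4 Ft 0.50 Fr 0.48 Fz 0.52 mom 0.029 q7 0.62 tilt 0.0002 w 0.00
Maxis 0.029 (+Mz -0.061)
```

play_rows(
  plan=[
    {"tx":-0.14,"ty":-4.05,"tz":0,"yaw":-4},
    {"tx":-0.14,"ty":-4.05,"tz":0,"yaw":-4},
    {"tx":0,"ty":0,"tz":0,"yaw":0},
  ],
)

```text
t: 17.65
tcp_pos: [548.8, 29.8, 168.3]
orientation: [-1.346, -2.838, 0.0]
wrist_force: [-0.1, -0.4, -0.9]
width: 0.003
```

```bash
python3 m.py 3; python3 look.py b5
```

```text
M [ 0.018  0.027 -0.012] mean M 0.011 Mz 0.026 phi 128.98 R 57.8 yaz 39.2 z 168.3 t 17.70 q7 0.73
t 17.75 phi 128.89 R 57.8 z 168.2 yaz 39.3 Ft -0.20 Fr 0.26 Fz 0.06 mom -0.012 q7 0.73 tilt 0.0001 w -0.00
Maxis -0.012 (+Mz 0.031)
dot []
t 17.80 phi 128.91 R 57.9 z 168.2 yaz 39.3 Ft -0.29 Fr 0.41 Fz 0.36 mom -0.017 q7 0.73 tilt 0.0002 w -0.00
Maxis -0.017 (+Mz -0.040)
```

View pics/b5.png

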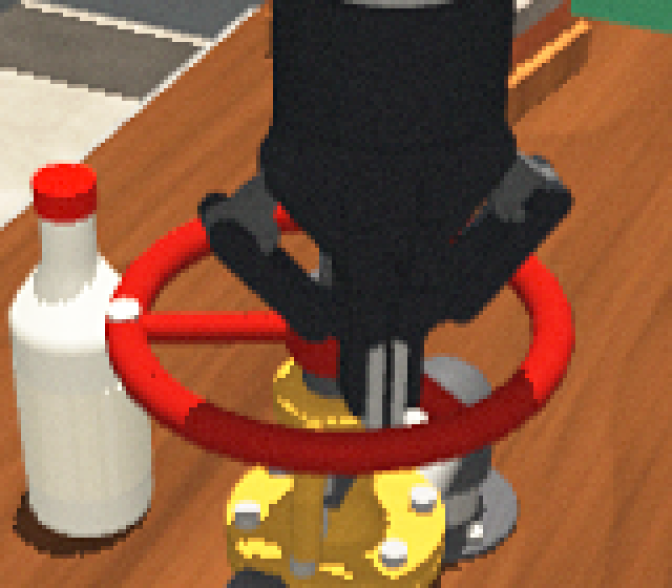

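play_rows(
  plan=[
    {"tx":-0.14,"ty":-4.05,"tz":0,"yaw":-4},
    {"tx":-0.14,"ty":-4.05,"tz":0,"yaw":-4},
    {"tx":0,"ty":0,"tz":0,"yaw":0},
  ],
)

```text
t: 18.18
tcp_pos: [542.8, 24.3, 168.3]
orientation: [-1.143, -2.926, 0.0]
wrist_force: [-0.2, 0.6, -0.5]
width: 0.0
```

```bash
python3 m.py 3
```

```text
M [-0.018  0.056 -0.03 ] mean M 0.002 Mz -0.024 phi 137.06 R 57.8 yaz 47.3 z 168.3 t 18.23 q7 0.84
```

play_rows(
  plan=[
    {"tx":-0.08,"ty":-3.04,"tz":0,"yaw":-3},
    {"tx":-0.03,"ty":-2.02,"tz":0,"yaw":-2},
    {"tx":0,"ty":0,"tz":0,"yaw":0},
  ],
)

```text
t: 18.65
tcp_pos: [539.5, 20.4, 168.3]
orientation: [-1.013, -2.974, 0.0]
wrist_force: [0.3, 0.6, -0.2]
width: -0.004
```

```bash
python3 m.py 3
```

```text
M [-0.036  0.045 -0.009] mean M 0.000 Mz -0.012 phi 142.15 R 57.8 yaz 52.4 z 168.3 t 18.70 q7 0.92
```

play_rows(
  plan=[
    {"tx":-0.08,"ty":-3.04,"tz":0,"yaw":-3},
    {"tx":-0.03,"ty":-2.02,"tz":0,"yaw":-2},
    {"tx":0,"ty":0,"tz":0,"yaw":0},
  ],
)

```text
t: 19.12
tcp_pos: [536.6, 16.2, 168.3]
orientation: [-0.882, -3.015, 0.0]
wrist_force: [0.4, -0.4, -0.8]
width: -0.001
```

```bash
python3 m.py 3
```

```text
M [ 0.01   0.058 -0.029] mean M 0.013 Mz -0.020 phi 147.24 R 57.8 yaz 57.4 z 168.3 t 19.18 q7 0.99
```

play_rows(
  plan=[
    {"tx":-0.08,"ty":-3.04,"tz":0,"yaw":-3},
    {"tx":-0.03,"ty":-2.02,"tz":0,"yaw":-2},
    {"tx":0,"ty":0,"tz":0,"yaw":0},
  ],
)

```text
t: 19.6
tcp_pos: [534.1, 11.8, 168.3]
orientation: [-0.749, -3.051, 0.0]
wrist_force: [0.3, -0.6, 0.3]
width: -0.001
```

```bash
python3 m.py 3
```

```text
M [ 0.023  0.012 -0.005] mean M 0.010 Mz 0.025 phi 152.25 R 57.8 yaz 62.4 z 168.3 t 19.65 q7 1.06
```

play_rows(
  plan=[
    {"tx":-0.08,"ty":-3.04,"tz":0,"yaw":-3},
    {"tx":-0.03,"ty":-2.02,"tz":0,"yaw":-2},
    {"tx":0,"ty":0,"tz":0,"yaw":0},
  ],
)

```text
t: 20.08
tcp_pos: [531.9, 7.2, 168.3]
orientation: [-0.615, -3.081, 0.0]
wrist_force: [-0.2, -0.5, 0.8]
width: 0.0
```

```bash
python3 m.py 3
```

```text
M [ 0.033 -0.055 -0.007] mean M -0.010 Mz -0.005 phi 157.28 R 57.8 yaz 67.4 z 168.3 t 20.12 q7 1.13
```

play_rows(
  plan=[
    {"tx":-0.08,"ty":-3.04,"tz":0,"yaw":-3},
    {"tx":-0.03,"ty":-2.02,"tz":0,"yaw":-2},
    {"tx":0,"ty":0,"tz":0,"yaw":0},
  ],
)

```text
t: 20.55
tcp_pos: [530.2, 2.5, 168.3]
orientation: [-0.481, -3.105, 0.0]
wrist_force: [-0.3, 0.3, 0.1]
width: -0.004
```

```bash
python3 m.py 3
```

```text
M [-0.009  0.015 -0.021] mean M -0.005 Mz 0.021 phi 162.30 R 57.7 yaz 72.4 z 168.3 t 20.60 q7 1.20
```

```bash
python3 look.py b6
```

```text
t 20.65 phi 162.22 R 57.8 z 168.3 yaz 72.4 Ft -0.36 Fr 0.29 Fz 0.86 mom -0.021 q7 1.20 tilt 0.0001 w 0.00
Maxis -0.021 (+Mz 0.005)
dot [([287.7, 179.6], 38, np.float64(81.6), np.float64(61.6), np.float64(0.6))]
t 20.70 phi 162.18 R 57.8 z 168.3 yaz 72.4 Ft -0.16 Fr -0.07 Fz 0.66 mom -0.009 q7 1.20 tilt 0.0002 w -0.00
Maxis -0.009 (+Mz 0.029)
```

View pics/b6.png

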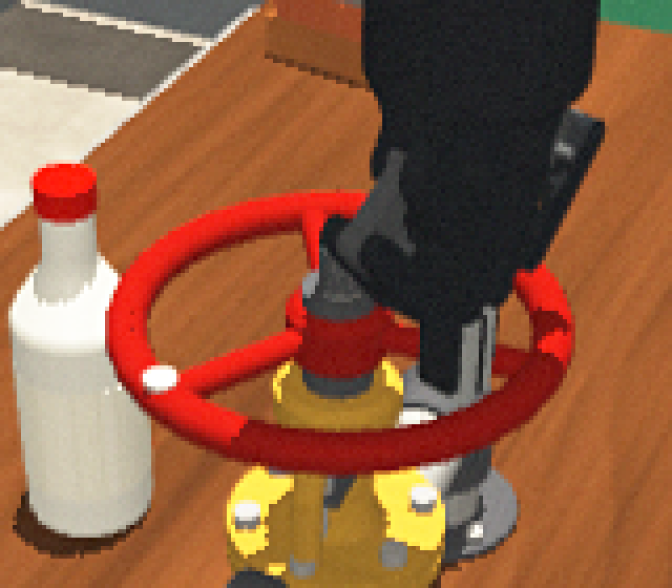

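play_rows(
  plan=[
    {"tx":-0.08,"ty":-3.04,"tz":0,"yaw":-3},
    {"tx":-0.03,"ty":-2.02,"tz":0,"yaw":-2},
    {"tx":0,"ty":0,"tz":0,"yaw":0},
  ],
)

```text
t: 21.08
tcp_pos: [528.9, -2.2, 168.3]
orientation: [0.344, 3.123, 0.0]
wrist_force: [-0.3, 1.4, -0.9]
width: 0.001
```

```bash
python3 m.py 4
```

```text
M [-0.076 -0.03  -0.079 -0.056] mean M -0.060 Mz -0.023 phi 167.18 R 57.7 yaz 77.4 z 168.3 t 21.15 q7 1.28
```

play_rows(
  plan=[
    {"tx":-0.05,"ty":-2.5,"tz":0,"yaw":-2.5},
    {"tx":0,"ty":0,"tz":0,"yaw":0},
  ],
)

```text
t: 21.48
tcp_pos: [528.4, -4.2, 168.3]
orientation: [-0.272, -3.13, -0.001]
wrist_force: [0.1, 4.7, 0.9]
width: -0.001
```

```bash
python3 m.py 4
```

```text
M [-0.267 -0.248 -0.25  -0.287] mean M -0.263 Mz 0.042 phi 169.25 R 57.8 yaz 80.1 z 168.3 t 21.55 q7 1.31
```

play_rows(
  plan=[
    {"tx":-0.05,"ty":-2.5,"tz":0,"yaw":-2.5},
    {"tx":0,"ty":0,"tz":0,"yaw":0},
  ],
)

```text
t: 21.88
tcp_pos: [528.0, -6.9, 168.4]
orientation: [0.204, 3.135, 0.001]
wrist_force: [-0.5, 5.4, 0.7]
width: -0.001
```

```bash
python3 m.py 4
```

```text
M [-0.306 -0.307 -0.284 -0.317] mean M -0.303 Mz 0.039 phi 171.84 R 57.8 yaz 82.5 z 168.4 t 21.95 q7 1.35
```

play_rows(
  plan=[
    {"tx":-0.05,"ty":-2.5,"tz":0,"yaw":-2.5},
    {"tx":0,"ty":0,"tz":0,"yaw":0},
  ],
)

```text
t: 22.28
tcp_pos: [527.7, -9.3, 168.4]
orientation: [0.136, 3.139, 0.001]
wrist_force: [0.7, 5.7, 0.1]
width: 0.001
```

```bash
python3 m.py 4
```

```text
M [-0.33  -0.264 -0.288 -0.261] mean M -0.286 Mz 0.048 phi 174.32 R 57.7 yaz 85.0 z 168.4 t 22.35 q7 1.39
```

play_rows(
  plan=[
    {"tx":-0.05,"ty":-2.5,"tz":0,"yaw":-2.5},
    {"tx":0,"ty":0,"tz":0,"yaw":0},
  ],
)

```text
t: 22.68
tcp_pos: [527.6, -11.8, 168.4]
orientation: [0.067, 3.141, 0.001]
wrist_force: [-0.0, 5.1, 0.4]
width: -0.0
```

```bash
python3 m.py 4; python3 look.py b7
```

```text
M [-0.295 -0.309 -0.302 -0.296] mean M -0.301 Mz 0.040 phi 176.78 R 57.7 yaz 87.5 z 168.4 t 22.75 q7 1.42
t 22.82 phi 176.77 R 57.7 z 168.3 yaz 87.5 Ft -5.13 Fr 1.37 Fz 0.91 mom -0.296 q7 1.42 tilt 0.0005 w -0.00
Maxis -0.296 (+Mz 0.011)
dot [([295.5, 184.9], 44, np.float64(81.2), np.float64(74.5), np.float64(0.66))]
t 22.88 phi 176.77 R 57.7 z 168.4 yaz 87.5 Ft -5.73 Fr -0.04 Fz 0.93 mom -0.330 q7 1.42 tilt 0.0005 w 0.00
Maxis -0.330 (+Mz 0.047)
```

play_rows(
  plan=[
    {"tx":-0.31,"ty":-6.06,"tz":0,"yaw":-6},
    {"tx":-0.31,"ty":-6.06,"tz":0,"yaw":-6},
    {"tx":-0.31,"ty":-6.06,"tz":0,"yaw":-6},
    {"tx":-0.31,"ty":-6.06,"tz":0,"yaw":-6},
    {"tx":-0.31,"ty":-6.06,"tz":0,"yaw":-6},
  ],
)

```text
t: 23.5
tcp_pos: [533.8, -41.0, 168.4]
orientation: [0.753, -3.05, -0.001]
wrist_force: [-2.6, 7.1, 2.1]
width: -0.003
```

```bash
python3 m.py 1;python3 look.py b8
```

```text
M [-0.432] mean M -0.432 Mz 0.033 phi -153.20 R 57.6 yaz 117.7 z 168.4 t 23.50 q7 1.87
t 23.50 phi -153.20 R 57.6 z 168.4 yaz 117.7 Ft -7.50 Fr -0.90 Fz 2.09 mom -0.432 q7 1.87 tilt 0.0009 w -0.00
Maxis -0.432 (+Mz 0.033)
dot [([320.4, 192.3], 45, np.float64(80.6), np.float64(104.2), np.float64(0.64))]
t 23.55 phi -152.23 R 57.7 z 168.4 yaz 118.0 Ft -3.54 Fr -1.62 Fz 2.83 mom -0.204 q7 1.87 tilt 0.0003 w -0.00
Maxis -0.204 (+Mz 0.072)
```

play_rows(
  plan=[
    {"tx":-0.31,"ty":-6.06,"tz":0,"yaw":-6},
    {"tx":-0.31,"ty":-6.06,"tz":0,"yaw":-6},
    {"tx":-0.31,"ty":-6.06,"tz":0,"yaw":-6},
    {"tx":-0.31,"ty":-6.06,"tz":0,"yaw":-6},
    {"tx":-0.31,"ty":-6.06,"tz":0,"yaw":-6},
  ],
)

```text
t: 24.18
tcp_pos: [553.7, -63.3, 168.3]
orientation: [1.516, -2.751, -0.002]
wrist_force: [-5.5, 5.8, 3.6]
width: -0.002
```

```bash
python3 m.py 3;python3 look.py b9
```

```text
M [-0.449 -0.282 -0.245] mean M -0.326 Mz 0.083 phi -122.63 R 57.7 yaz 147.8 z 168.3 t 24.23 q7 2.32
t 24.27 phi -122.52 R 57.8 z 168.3 yaz 147.7 Ft -4.24 Fr -2.20 Fz 3.60 mom -0.245 q7 2.32 tilt 0.0007 w 0.00
Maxis -0.245 (+Mz 0.076)
dot []
t 24.32 phi -122.63 R 57.7 z 168.3 yaz 147.5 Ft -4.12 Fr -2.53 Fz 3.35 mom -0.238 q7 2.32 tilt 0.0005 w -0.00
Maxis -0.238 (+Mz -0.039)
```

View pics/b9.png

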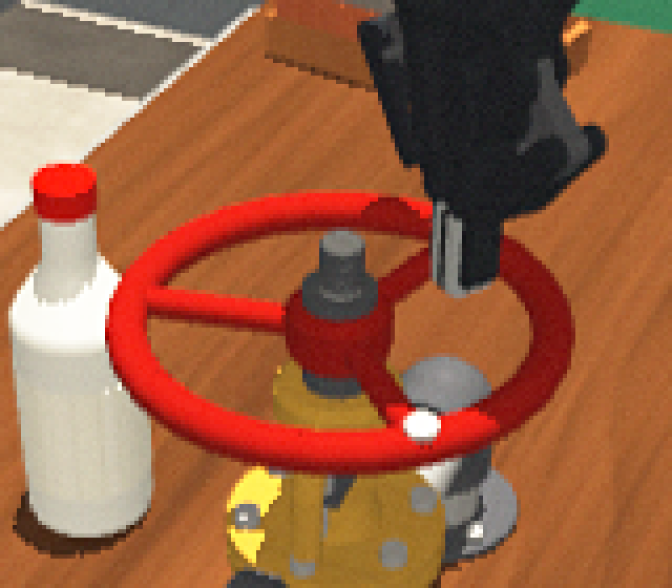

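play_rows(
  plan=[
    {"tx":-0.57,"ty":8.07,"tz":0,"yaw":8},
    {"tx":0,"ty":0,"tz":-15,"yaw":0},
    {"tx":0,"ty":0,"tz":-20,"yaw":0},
    {"tx":-0.88,"ty":10.07,"tz":0,"yaw":10},
    {"tx":-0.88,"ty":10.07,"tz":0,"yaw":10},
  ],
)

```text
t: 24.95
tcp_pos: [534.6, -43.8, 203.4]
orientation: [0.789, -3.041, 0.001]
wrist_force: [-0.0, 0.0, 0.2]
width: 0.002
```

play_rows(
  plan=[
    {"tx":-0.88,"ty":10.07,"tz":0,"yaw":10},
    {"tx":-0.88,"ty":10.07,"tz":0,"yaw":10},
    {"tx":-0.88,"ty":10.07,"tz":0,"yaw":10},
    {"tx":-0.88,"ty":10.07,"tz":0,"yaw":10},
    {"tx":-0.88,"ty":10.07,"tz":0,"yaw":10},
  ],
)

```text
t: 25.58
tcp_pos: [531.1, 5.4, 203.4]
orientation: [0.569, 3.089, -0.001]
wrist_force: [0.5, 0.5, 0.6]
width: -0.004
```

play_rows(
  plan=[
    {"tx":-0.88,"ty":10.07,"tz":0,"yaw":10},
    {"tx":-0.88,"ty":10.07,"tz":0,"yaw":10},
    {"tx":-0.88,"ty":10.07,"tz":0,"yaw":10},
    {"tx":-0.88,"ty":10.07,"tz":0,"yaw":10},
    {"tx":-0.88,"ty":10.07,"tz":0,"yaw":10},
  ],
)

```text
t: 26.2
tcp_pos: [566.3, 39.8, 203.4]
orientation: [1.821, 2.559, -0.001]
wrist_force: [0.0, -0.2, -0.5]
width: -0.0
```

```bash
python3 look.py c1
python3 - <<'E'
from h import *
x,y=pol(58,105);to(x,y,203,15,1)
c=r.capture('side')
P=onz(c,(350.5,191.2),219)[0]-H; print(np.degrees(np.arctan2(P[1],P[0])),np.hypot(*P))
E
```

```text
t 26.20 phi 109.05 R 57.9 z 203.4 yaz 19.1 Ft 0.03 Fr -0.19 Fz -0.54 mom 0.002 q7 0.40 tilt 0.0007 w -0.00
Maxis 0.002 (+Mz 0.011)
dot []
t 26.25 phi 108.02 R 58.4 z 203.1 yaz 18.7 Ft -1.86 Fr 1.06 Fz 0.18 mom -0.109 q7 0.39 tilt 0.0005 w -0.00
Maxis -0.109 (+Mz 0.042)
{'tx': np.float64(-0.5), 'ty': np.float64(3.1), 'tz': np.float64(0.1), 'yaw': np.float64(3.66)}
136.12739139592534 80.97195604471261
```

View pics/c1.png

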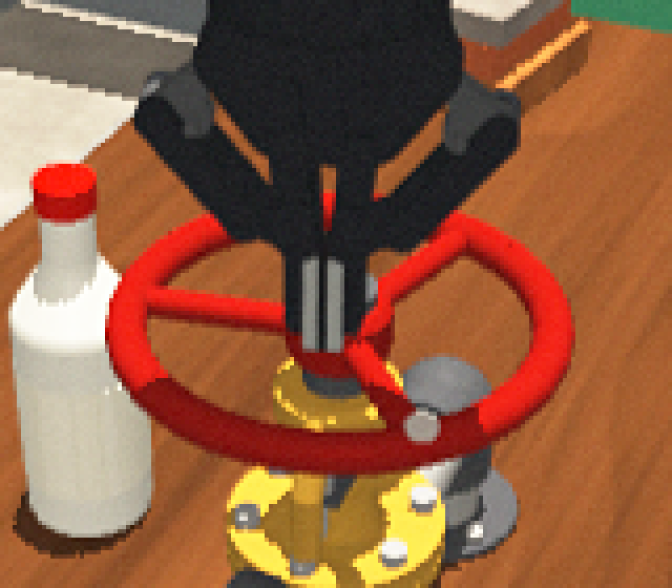

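play_rows(
  plan=[
    {"tx":-0.3,"ty":2.5,"tz":10,"yaw":3},
    {"tx":0,"ty":0,"tz":15,"yaw":0},
    {"tx":0,"ty":0,"tz":10,"yaw":0},
    {"tx":0,"ty":0,"tz":0,"yaw":0},
  ],
)

```text
t: 26.8
tcp_pos: [568.2, 40.2, 168.0]
orientation: [-1.878, -2.517, 0.001]
wrist_force: [-0.5, -0.2, -0.2]
width: -0.001
```

```bash
python3 m.py 2
```

```text
M [ 0.029 -0.011] mean M 0.009 Mz 0.014 phi 107.01 R 57.7 yaz 16.5 z 168.2 t 26.83 q7 0.38
```

play_rows(
  plan=[
    {"tx":-0.14,"ty":-4.05,"tz":0,"yaw":-4},
    {"tx":-0.14,"ty":-4.05,"tz":0,"yaw":-4},
    {"tx":-0.14,"ty":-4.05,"tz":0,"yaw":-4},
    {"tx":-0.14,"ty":-4.05,"tz":0,"yaw":-4},
    {"tx":0,"ty":0,"tz":0,"yaw":0},
  ],
)

```text
t: 27.48
tcp_pos: [554.6, 34.1, 169.3]
orientation: [1.509, 2.753, 0.003]
wrist_force: [2.9, 3.5, 3.7]
width: -0.0
```

```bash
python3 m.py 3;python3 look.py c2
```

```text
M [-0.251 -0.242 -0.293] mean M -0.262 Mz -0.007 phi 121.98 R 57.9 yaz 32.5 z 169.2 t 27.53 q7 0.60
t 27.57 phi 122.02 R 57.9 z 169.0 yaz 32.4 Ft -5.06 Fr 1.00 Fz 6.08 mom -0.293 q7 0.60 tilt 0.0019 w 0.00
Maxis -0.293 (+Mz -0.011)
dot []
t 27.62 phi 122.06 R 57.9 z 168.9 yaz 32.4 Ft -5.73 Fr 0.64 Fz 5.75 mom -0.331 q7 0.60 tilt 0.0017 w -0.00
Maxis -0.331 (+Mz 0.061)
```

View pics/c2.png

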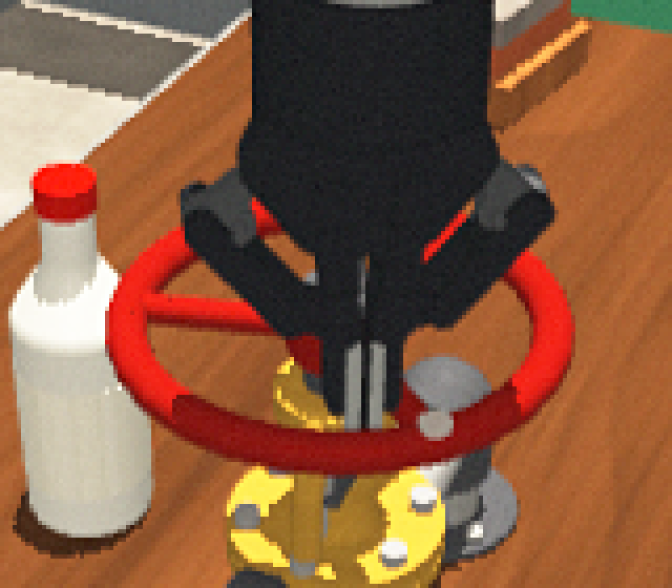

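play_rows(
  plan=[
    {"tx":-0.32,"ty":-6.06,"tz":0,"yaw":-6},
    {"tx":-0.32,"ty":-6.06,"tz":0,"yaw":-6},
    {"tx":-0.32,"ty":-6.06,"tz":0,"yaw":-6},
    {"tx":-0.32,"ty":-6.06,"tz":0,"yaw":-6},
    {"tx":-0.32,"ty":-6.06,"tz":0,"yaw":-6},
  ],
)

```text
t: 28.25
tcp_pos: [534.3, 12.2, 168.8]
orientation: [0.742, 3.051, 0.002]
wrist_force: [5.2, 5.8, 5.9]
width: 0.001
```

play_rows(
  plan=[
    {"tx":-0.32,"ty":-6.06,"tz":0,"yaw":-6},
    {"tx":-0.32,"ty":-6.06,"tz":0,"yaw":-6},
    {"tx":-0.32,"ty":-6.06,"tz":0,"yaw":-6},
    {"tx":-0.32,"ty":-6.06,"tz":0,"yaw":-6},
    {"tx":-0.32,"ty":-6.06,"tz":0,"yaw":-6},
  ],
)

```text
t: 28.88
tcp_pos: [527.8, -16.8, 168.8]
orientation: [-0.073, 3.139, 0.001]
wrist_force: [4.3, 9.0, 6.4]
width: -0.001
```

```bash
python3 m.py 3;python3 look.py c3
```

```text
M [-0.512 -0.251 -0.233] mean M -0.332 Mz 0.089 phi -177.57 R 57.5 yaz 92.7 z 168.8 t 28.93 q7 1.47
t 28.98 phi -177.37 R 57.6 z 168.8 yaz 92.6 Ft -4.05 Fr -5.21 Fz 6.24 mom -0.233 q7 1.46 tilt 0.0016 w -0.00
Maxis -0.233 (+Mz 0.084)
dot [([381.9, 164.2], 32, np.float64(81.9), np.float64(-157.5), np.float64(0.52))]
t 29.02 phi -177.46 R 57.7 z 168.7 yaz 92.5 Ft -4.21 Fr -2.25 Fz 5.67 mom -0.243 q7 1.46 tilt 0.0014 w 0.00
Maxis -0.243 (+Mz 0.063)
```

View pics/c3.png

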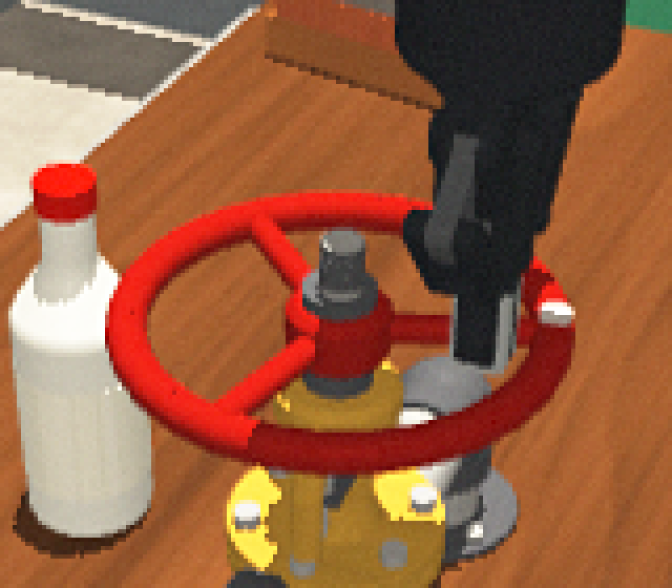

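play_rows(
  plan=[
    {"tx":-0.3,"ty":-6.06,"tz":0,"yaw":-6},
    {"tx":-0.3,"ty":-6.06,"tz":0,"yaw":-6},
    {"tx":-0.3,"ty":-6.06,"tz":0,"yaw":-6},
    {"tx":-0.3,"ty":-6.06,"tz":0,"yaw":-6},
    {"tx":-0.3,"ty":-6.06,"tz":0,"yaw":-6},
  ],
)

```text
t: 29.65
tcp_pos: [536.3, -45.2, 168.7]
orientation: [-0.884, 3.014, 0.002]
wrist_force: [-2.5, 9.6, 8.0]
width: 0.0
```

play_rows(
  plan=[
    {"tx":-0.2,"ty":-5.05,"tz":0,"yaw":-5},
    {"tx":-0.2,"ty":-5.05,"tz":0,"yaw":-5},
    {"tx":0,"ty":0,"tz":0,"yaw":0},
  ],
)

```text
t: 30.02
tcp_pos: [542.2, -53.8, 168.5]
orientation: [-1.139, 2.927, 0.001]
wrist_force: [0.1, 3.9, 7.0]
width: -0.003
```

```bash
python3 m.py 3;python3 look.py c4
```

```text
M [-0.165 -0.207 -0.232] mean M -0.201 Mz 0.051 phi -137.94 R 58.1 yaz 132.5 z 168.5 t 30.07 q7 2.06
t 30.12 phi -137.96 R 58.1 z 168.6 yaz 132.4 Ft -3.99 Fr -2.22 Fz 6.67 mom -0.232 q7 2.06 tilt 0.0003 w -0.00
Maxis -0.232 (+Mz 0.041)
dot []
t 30.18 phi -137.97 R 58.1 z 168.5 yaz 132.4 Ft -3.83 Fr -3.02 Fz 6.62 mom -0.223 q7 2.06 tilt 0.0002 w -0.00
Maxis -0.223 (+Mz 0.053)
```

View pics/c4.png

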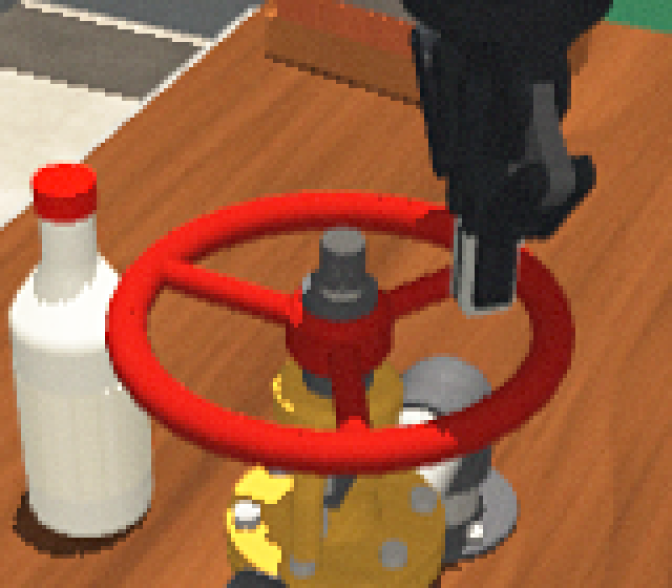

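play_rows(
  plan=[
    {"tx":-0.1,"ty":-3.55,"tz":0,"yaw":-3.5},
    {"tx":-0.1,"ty":-3.55,"tz":0,"yaw":-3.5},
    {"tx":0,"ty":0,"tz":0,"yaw":0},
  ],
)

```text
t: 30.55
tcp_pos: [547.0, -58.8, 168.5]
orientation: [1.315, -2.853, -0.001]
wrist_force: [-1.4, 5.6, 6.8]
width: -0.003
```

```bash
python3 m.py 3
```

```text
M [-0.277 -0.24  -0.223] mean M -0.246 Mz 0.053 phi -131.14 R 58.1 yaz 139.5 z 168.5 t 30.60 q7 2.17
```

play_rows(
  plan=[
    {"tx":-0.2,"ty":4.05,"tz":0,"yaw":4},
    {"tx":-0.2,"ty":6.05,"tz":0,"yaw":6},
    {"tx":0,"ty":0,"tz":-20,"yaw":0},
    {"tx":0,"ty":0,"tz":-40,"yaw":0},
    {"tx":0,"ty":0,"tz":-50,"yaw":0},
  ],
)

```text
t: 31.28
tcp_pos: [539.2, -52.5, 279.1]
orientation: [1.058, -2.955, -0.0]
wrist_force: [-1.1, 0.8, 0.5]
width: -0.001
```

Run:
```python
from h import *
s=info(); to(400,120,s['tcp_pos'][2]+30,az(s)[0],4)
```

```text
t 31.27 phi -140.78 R 59.4 z 279.1 yaz 129.4 Ft -1.29 Fr 0.39 Fz 0.51 mom -0.077 q7 2.08 tilt 0.0025 w -0.00
{'tx': np.float64(-0.5), 'ty': np.float64(55.4), 'tz': np.float64(-7.5), 'yaw': np.float64(-0.0)}
{'tx': np.float64(-0.5), 'ty': np.float64(55.4), 'tz': np.float64(-7.5), 'yaw': np.float64(-0.0)}
{'tx': np.float64(-0.5), 'ty': np.float64(55.4), 'tz': np.float64(-7.5), 'yaw': np.float64(-0.0)}
{'tx': np.float64(-0.5), 'ty': np.float64(55.4), 'tz': np.float64(-7.5), 'yaw': np.float64(-0.0)}
```

play_rows(
  plan=[
    {"tx":0,"ty":40,"tz":-20,"yaw":0},
    {"tx":0,"ty":55,"tz":-10,"yaw":0},
    {"tx":0,"ty":55,"tz":0,"yaw":0},
    {"tx":0,"ty":55,"tz":0,"yaw":0},
    {"tx":0,"ty":0,"tz":0,"yaw":0},
  ],
)

```text
t: 31.9
tcp_pos: [407.9, 108.2, 308.8]
orientation: [1.066, -2.955, 0.001]
wrist_force: [-0.2, -0.9, -0.6]
width: -0.002
```

```bash
python3 look.py d1
python3 - <<'E'
from h import *
c=r.capture('side'); cv2.imwrite('pics/sd.png',c['image']); s0=cv2.imread('pics/side0.png')
ct=r.capture('top'); cv2.imwrite('pics/td.png',ct['image'])
print(dot2(c,H),dot2(ct,H),'stem expected',proj(c,[*H,250.5]),proj(c,[*H,248]))
for n in ['bottle_mid','wedge_mid','wood_mid']: print(n,[ (o['conf'],o['rect']) for o in r.outline_of('side',n)[:1]])
E
```

```text
t 31.90 phi 145.21 R 215.9 z 308.8 yaz 129.7 Ft 0.84 Fr -0.29 Fz -0.58 mom 0.182 q7 1.72 tilt 0.0005 w -0.00
Maxis 0.182 (+Mz -0.028)
dot []
t 31.95 phi 145.37 R 214.0 z 308.6 yaz 129.5 Ft 0.01 Fr -0.92 Fz 0.62 mom 0.001 q7 1.73 tilt 0.0010 w -0.00
Maxis 0.001 (+Mz 0.026)
[] [([371.8, 214.5], 47, np.float64(82.1), np.float64(-113.7), np.float64(0.57))] stem expected [[331.06150166 145.54954855]] [[331.03522821 146.91671429]]
bottle_mid [(0.95, [252.0, 129.4, 286.9, 217.9])]
wedge_mid [(0.57, [210.5, 239.2, 261.7, 281.4])]
wood_mid [(0.93, [387.0, 241.2, 439.6, 290.6])]
```

View pics/sd.png

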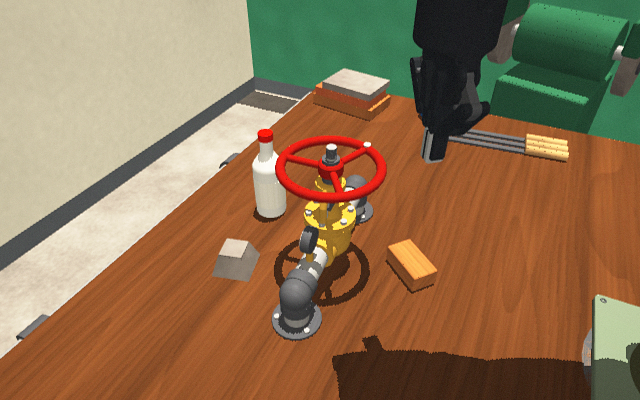

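View pics/td.png

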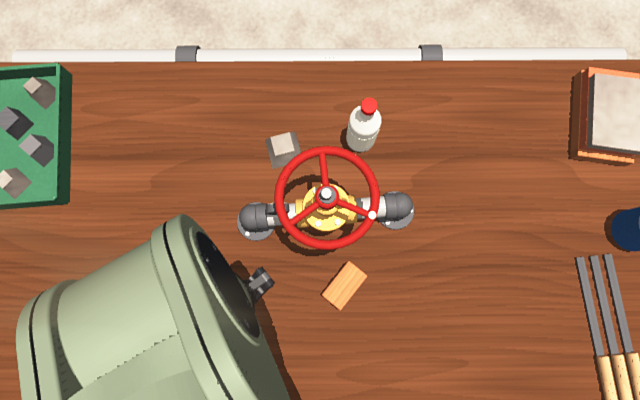

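Run:
```python
from h import *
s=r.state(); print(s['t'],abs(s['qd']).max()); print(r.sign_off())
```

```text
32.2 0.003260922768093844
the job is handed in; nothing more can be done
None
```

I closed the valve to a snug seat, then opened it half a turn, let go and handed the job in at 32.2 s of the 67 s allowed. No verdict is reported.

- **Closing:** I pushed the wheel clockwise by a spoke with the closed gripper. After the free play was taken up, torque held at about 0.32 N m, then climbed by about 2.5 N m per radian once the wedge met its seat. I stopped at about 0.66 N m, inside the 0.5 to 0.9 snug range.
- **Opening:** I pushed the wheel anticlockwise through roughly 77° of free play, where torque read about zero, until the nut began to turn. From that point I counted half a turn, changing to another spoke partway.
- **Final angle:** the arm's position gives about 179.6° of lifting turn. The white dot, seen from the top camera at −113.7°, gives about 179.3°. My zero for the count is uncertain by about 1 to 2°, because the wedge springs back when the wheel is let go. I could not check the stem height directly; 2.5 mm is too small to measure in these pictures.
- **Surroundings:** the gripper is clear of everything. The bottle, stone block and wooden block appear where they were in the first pictures.

**Checks that disagreed:**
- The real fingertips sit about 38 mm behind the stated TCP. My first approach passed above the spokes without touching them, so I worked 28 mm lower, with the jaws set along the direction of push.
- When I released the snug wheel, it ran back about 14° by itself. Nearly all of that was in the free play, and I did not count any of it.
- The dot and finger angles differed by up to about 2° partway through, but agreed at the end.

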